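Hang an offcut bin from an S-hook on the bench rail

ROBOT

A 7-joint arm with a two-finger parallel gripper is mounted at the origin on the work surface. World frame = base frame: x ahead of the robot, y to its left, z up, the work surface at z = 0. Lengths are in mm, angles in rad, forces in N, time in s.
With the tool pointing down it reaches from about 425 to 825 mm from the base axis. Payload 3.6 kg.
Tool frame: the origin (TCP) lies midway between the tips of the shut fingers; the grasp point (between the pads) lies 19 mm behind it (bot.hold_point_z is the distance from the TCP to the grasp point, in mm); z points along the fingers, y is the direction in which the jaws open and shut (so a half turn about z gives the same grasp; the last joint's range is limited). The gripper opens to 85 mm and grips with 20 to 120 N. Pads are 22 mm wide; open, the fingers measure 114 mm over their backs; the gripper's body (76 mm by 85 mm) begins 54 mm behind the grasp point. The pads swing forward as they close: fully open they stand 13 mm farther back than shut.
Start: joints at [-1.25, 0.615, -0.013, 1.423, 0.008, 1.103, -0.04], TCP at [220.894, 611.284, 231.297] pointing down, gripper open.
Joint ranges: [-3.12, 3.12], [-0.3, 2.06], [-1.34, 1.32], [0.26, 2.42], [-1.36, 4.5], [0.01, 1.98], [-2.84, 2.84]. Speed limits (rad/s): [2.79, 2.79, 3.14, 3.14, 3.14, 3.14, 3.14].

INTERFACE

Orientations are given as a unit quaternion [w, x, y, z].
In Python, from cell import readout, cams, bot gives the robot as it stands. The module is installed in compiled form; this text tells all that it offers.
- The arm moves only by the tool move_arm, never from a script. Its argument "plan" is a list of rows, each an object of numbers: "dx", "dy", "dz": the shift along the tool's x, y, z in mm; "turn": the turn about the tool's z in degrees; "grip": the closure, from 0 (fully open) to 1 (shut). A call has exactly 10 rows; each row shifts and turns the commanded pose from where the row before left it, along the tool's axes as they then stand; what a row does not reach is not made up. A row lasts 1/8 s, in which the tool goes at most 62.5 mm and 10.7 degrees, less where a joint would pass 70% of its speed; a pose out of reach is approached as far as the arm can. A call with a gripper value outside its range is refused whole. The fingers move at their own pace and stop on an object; the grip force is fixed at half the most. Time passes only in rows, so rows that do not move let the fingers close, or fill a call up. It gives the time, the measured TCP pose, the force and the opening at its end, in the units of the state.
- readout.state(): the state, without advancing time (a new reading comes with each control period).
- cams.read_camera(name): name is "scene" or "top" or "wrist"; returns the picture (480x640x3 uint8, blue, green, red); there is no depth.
- cams.camera_model(name): a dict with "camera_matrix" (3x3 intrinsics, pixels), "k1" (the pictures are not rectified: a ray, as slopes to the right and down, at radius r is drawn at 1 + k1 r^2 times it, then the intrinsics apply), "extrinsics" (4x4, takes a point from world to camera coordinates). Camera axes: x right, y down, z forward; pixel columns grow to the right and rows downward; lengths in mm; the calibration is good to about 2 mm. A picture is of the moment at which its call begins: read the wrist's pose just before it. camera_model takes no time and is no camera call; for the wrist camera it gives the pose at the moment of the call.
- bot.sign_off(): hands the job in, once; it reports no verdict.
Trained networks look in the newest picture that a camera, given by its name, has taken for a name from the list of things; names that differ only in an ending like _2 or _b are one class to them, and where a whole thing is asked for, a point or a joint stands for the part that bears it (a point fixed in the world has none). Each returns a list of dicts, best first, with "confidence" (0 to 1); they miss things now and then, are a little off and sometimes report something else, mostly with a low value. They report only what shows in the picture. A call takes as long as a camera call. They do not tell look-alikes from the thing itself.
- cams.boxes_of(camera, query): "box" ([left, top, width, height] in pixels, round what is visible of it).
- cams.spot_point(camera, query): "point" ([column, row] in pixels: a listed point, or the origin of a listed thing).
The state is a dict: "time": time; "joint_pos": joint angles; "qd": joint speeds; "effort": joint torques, N m; "tcp_pos": TCP position; "orientation": TCP orientation; "force": force on the tool from outside, world axes, zero at the start; "wrist_torque": the same for the moment, N m; "gripper_width": finger opening in mm.
Only numpy, scipy, OpenCV 4.12 (cv2) and the standard library are available. Lean on these libraries where they do the work, as an engineer would, in place of code of your own. Each camera call takes 0.05 s, during which the arm holds its last target.

TASK

Take the steel S-hook out of the organiser, hang it in the middle groove of the bench rail and, still holding it, press it down with about 12 newtons to be sure it is fully home, but never so hard (18 newtons) that the hand-tightened rail slips. Then hang the offcut bin level by its wire handle from the hook's lower curl, drop neither, let go, and leave everything else on the bench where it is.

Things in the scene. Friction and masses are not known exactly. Their poses are not given: they have to be found in the camera images.
- stand: Fixed bench rail: two telescopic uprights 340 mm apart (feet 68 mm wide, collars to 200 mm high) carry a level steel bar along the stand's y. Origin on the table midway between them, x away from the robot, z up. Bar 15 mm thick; three grooves, each 16 mm wide and 10 mm thick, at y = 0 and +-105 mm. A fibre stripper hangs in the +105 mm one (32 mm wide, to 160 mm below the bar).
- groove (a point): Middle groove in plan, axes as the stand's, but at a nominal 260 mm above the table: the true bar height is not measured. Its clamps are set by hand, so the bar's axis is anywhere within 9 mm above or below this point. The bar gives elastically about 1 mm per 8 N of downward push; its clamps slip just above 20 N.
- hook: S-hook of flat steel strip 12 mm wide (along its y) and 5 mm thick, 126 mm tall, 46 mm across (x), 0.10 to 0.16 kg. Origin at its centre, z up; a half turn about y maps it to itself. Its curls are half circles of 18 mm inner radius centred at x = 0, z = +40 and -40 mm. It starts standing in the organiser's slot, leaning a few degrees at most, upper half clear.
- crown (a point): Point of the hook (0, 0, 58 mm), axes as the hook's: inside top of the upper curl, which rests on the bar. The curl's free end is on the +x side and ends 35 mm above the hook's centre. A bar enters from +x at hook heights of -2 to +35 mm (its whole thickness), above +3 mm once at x = 0.
- shank (a point): Point of the hook (-20.5, 0, 26 mm): middle of the straight shank, 5 x 12 mm, upright from z = 5 to 40 mm on the -x side of the upper curl; it can be gripped across its 12 mm, best with the hand set 5 mm back to -x so that the fingers clear the bar. Below it the strip crosses straight to (20.5, 0, -5 mm) and goes down to the lower curl.
- lower_seat (a point): Point of the hook (0, 0, -55 mm): where the centre of a 6 mm wire lies when resting in the lower curl. That curl's free end is on the -x side and ends 35 mm below the hook's centre; a wire enters from -x between there and the crossing strip, whose underside is at z = -3 mm at x = 0 and higher towards -x.
- caddy: Fixed grey bench organiser 82 x 120 x 60 mm, origin under its centre. The hook stands in its narrow middle slot (48 mm along the organiser's x, 15 mm wide, 50 mm deep); the side bays hold low stock, nothing above 60 mm.
- bin: Offcut bin, empty, grey plastic, 90 mm (x) x 100 mm (y) x 55 mm high, walls 3 mm, about 0.18 kg (0.13 to 0.25). Origin under its centre, z up. A rigid wire handle, 6 mm thick, arches over it along its y axis; a black grip block stands out of its -x side.
- bail (a point): Centre of the wire at the top of the bin's handle, at (-4, 0, 99) mm in the bin's frame; the wire is level (along y) for 10 mm to each side, then slopes down to the side walls.
- grip (a point): Point in the bin's grip block at (-56, 0, 60) mm in the bin's frame. The block is 22 mm (x) by 26 mm (y), from z = 31 to 75 mm; it can be gripped across its 26 mm, straight down or tilted.
- terminal_box: Flat white fibre terminal box 100 x 150 x 33 mm, bystander. Origin under its centre.
- cleaver: Small metal fibre cleaver 62 x 60 x 43 mm, bystander. Origin under its centre.
- cleaner_bottle: White bottle 52 mm across, 105 mm tall, bystander. Origin under its centre.
- power_meter: Grey hand-held meter 150 x 76 x 30 mm lying flat, bystander. Origin under its centre.
- sleeve_box: Clear open box 85 x 60 x 30 mm with dividers, bystander. Origin under its centre.
- screwdriver: Screwdriver 160 mm long lying flat, bystander.
Not all that is in view belongs to the job. What is shaped like the bin but pink or purple is not meant.

How it is judged:
By the outcome, as a careful person would: the job done as asked, in the order asked, and still so for the second after the job is handed in, with the robot touching nothing.
It also fails if it takes over 72 s, if anything falls off the work surface, if the arm or the gripper's body presses on something with over 40 N, if the wrist force passes 120 N, or if a joint passes its speed limit or range.

## Working session

There is one attempt and no reset: what is moved stays moved. The work goes in short steps, Python scripts to look and compute and a tool call to move; the robot and the scene stay as the last step left them, time stands still between calls to the robot, and variables do not carry over. Pictures are saved under pics/ and viewed, and the job is handed in when it is done.

Besides the shell and the picture viewer there is one more tool, called after "Request:" by a JSON object that holds its "name" and its "arguments", one argument or row to a line. move_arm: Moves the arm, as the interface text tells. Its arguments: {"type":"object","properties":{"plan":{"type":"array","items":{"type":"object","properties":{"dx":{"type":"number"},"dy":{"type":"number"},"dz":{"type":"number"},"turn":{"type":"number"},"grip":{"type":"number"}}}}},"required":["plan"]}

```bash
mkdir -p pics; ls
python3 - <<'E'
from cell import readout,cams,bot
import cv2,numpy as np
s=readout.state();print(s)
for c in ["scene","top","wrist"]:
    m=cams.camera_model(c);print(c,m)
    cv2.imwrite(f"pics/{c}0.png",cams.read_camera(c))
print(bot.hold_point_z, readout.state()['time'])
E
```

```text
pics
{'time': 0.0, 'joint_pos': array([-1.25051361,  0.61593052, -0.01259277,  1.42494615,  0.00810812,
        1.10339734, -0.04040442]), 'qd': array([-0.00014059,  0.00081366, -0.00027119,  0.00309836, -0.00054737,
       -0.00022219, -0.00040822]), 'effort': array([ 7.23851895e-05, -4.69209087e+01,  2.59128660e-01, -1.71032202e+01,
        9.88741085e-03,  9.67900094e-03, -1.02041537e-05]), 'tcp_pos': array([220.65701304, 610.56481471, 230.11523168]), 'orientation': array([-1.97229515e-04,  1.72500629e-01,  9.85008529e-01, -1.30059440e-03]), 'force': array([-0.52024417, -0.13554055,  0.30091943]), 'wrist_torque': array([-0.0041554 ,  0.01488526, -0.00656649]), 'gripper_width': 85.78467125970434}
scene {'camera_matrix': array([[551.83948288,   0.        , 321.64657537],
       [  0.        , 551.83948288, 245.88896827],
       [  0.        ,   0.        ,   1.        ]]), 'k1': -0.14914463428704997, 'extrinsics': array([[-6.70569683e-01,  7.41845308e-01,  1.35626939e-03,
         2.70032073e+02],
       [ 6.39580174e-01,  5.79054423e-01, -5.05601796e-01,
        -2.65867410e+02],
 
[... 619 characters left out ...]
         1.41120767e+03],
       [ 0.00000000e+00,  0.00000000e+00,  0.00000000e+00,
         1.00000000e+00]])}
wrist {'camera_matrix': array([[384.91538893,   0.        , 313.97997797],
       [  0.        , 384.91538893, 247.43005239],
       [  0.        ,   0.        ,   1.        ]]), 'k1': -0.025097570189203524, 'extrinsics': array([[ 3.41607430e-01,  9.39837752e-01, -3.06002142e-03,
        -6.49449841e+02],
       [ 9.04220099e-01, -3.27769922e-01,  2.73775257e-01,
        -3.52906946e+01],
       [ 2.56301339e-01, -9.62905948e-02, -9.61788826e-01,
         3.80238496e+02],
       [ 0.00000000e+00,  0.00000000e+00,  0.00000000e+00,
         1.00000000e+00]])}
18.700000000000003 0.15
```

View pics/scene0.png

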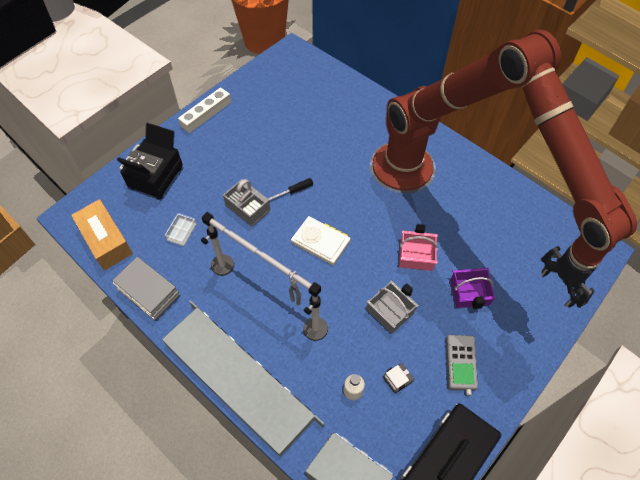

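View pics/top0.png

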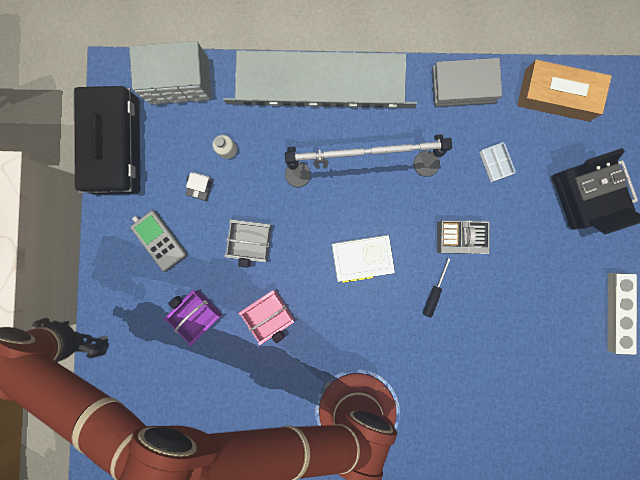

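View pics/wrist0.png

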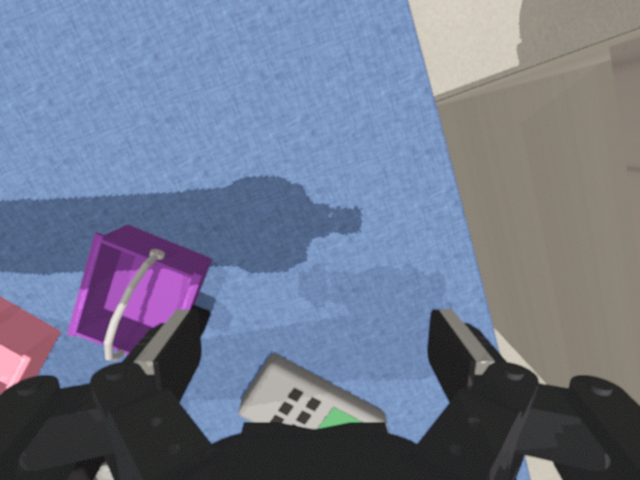

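```bash
cat > h.py <<'E'
from cell import readout,cams,bot
import cv2,numpy as np
from scipy.spatial.transform import Rotation as R
from scipy.optimize import least_squares
np.set_printoptions(precision=2,suppress=True)
def proj(m,p):
    p=np.atleast_2d(p).astype(float);E=m['extrinsics'];K=m['camera_matrix']
    c=p@E[:3,:3].T+E[:3,3];s=c[:,:2]/c[:,2:];r2=(s**2).sum(1,keepdims=True)
    s=s*(1+m['k1']*r2);return s*[K[0,0],K[1,1]]+K[:2,2]
def ray(m,px):
    K=m['camera_matrix'];E=m['extrinsics']
    d=(np.array(px,float)-K[:2,2])/[K[0,0],K[1,1]];s=d.copy()
    for _ in range(30): s=d/(1+m['k1']*(s@s))
    v=E[:3,:3].T@np.r_[s,1];o=-E[:3,:3].T@E[:3,3];return o,v/np.linalg.norm(v)
def atz(m,px,z):
    o,v=ray(m,px);return o+v*(z-o[2])/v[2]
def tri(rs):
    A=sum(np.eye(3)-np.outer(v,v) for o,v in rs);b=sum((np.eye(3)-np.outer(v,v))@o for o,v in rs)
    p=np.linalg.solve(A,b);return p,[np.linalg.norm((np.eye(3)-np.outer(v,v))@(p-o)) for o,v in rs]
def tool(s=None):
    s=s or readout.state();q=s['orientation'];return s['tcp_pos'],R.from_quat([q[1],q[2],q[3],q[0]]).as_matrix()
E
python3 - <<'E'
from h import *
M={c:cams.camera_model(c) for c in("top","scene")}
im={c:cams.read_camera(c) for c in M}
for q in ["crown","hook","shank","lower_seat","caddy","bin","bail","grip","stand","groove"]:
    r={}
    for c in M:
        d=cams.spot_point(c,q);r[c]=d
        print(q,c,[(np.round(x['point'],1),round(x['confidence'],2)) for x in d][:3])
    if r['top'] and r['scene']:
        for a in r['top'][:2]:
            for b in r['scene'][:2]:
                p,e=tri([ray(M['top'],a['point']),ray(M['scene'],b['point'])])
                if max(e)<15: print("   ",p,e)
for c,(x,y,w,h),n in (("top",(430,200,70,70),"cad"),("scene",(200,160,130,80),"cad"),("top",(200,200,100,80),"bin"),("scene",(350,260,90,80),"bin"),("top",(270,120,200,80),"bar"),("scene",(190,200,150,150),"bar")):
    f=min(800//w,600//h)
    cv2.imwrite(f"pics/{c}_{n}.png",cv2.resize(im[c][y:y+h,x:x+w],None,fx=f,fy=f,interpolation=cv2.INTER_CUBIC))
print(readout.state()['time'])
E
```

```text
crown top [(array([473.8, 236.6]), 0.62)]
crown scene [(array([242.1, 181.4]), 0.6)]
    [ 458.96 -262.72  128.56] [np.float64(1.6038705323787652), np.float64(1.6038705323786042)]
hook top [(array([463.9, 234.3]), 0.55), (array([495.7, 164. ]), 0.45)]
hook scene [(array([247. , 191.1]), 0.57)]
    [ 463.77 -243.74  103.04] [np.float64(0.33800485276150205), np.float64(0.3380048527615292)]
shank top [(array([471.3, 242.2]), 0.6)]
shank scene [(array([248.9, 188.4]), 0.43)]
    [ 443.69 -265.43   77.54] [np.float64(3.7665475818552068), np.float64(3.7665475818551384)]
lower_seat top [(array([458.1, 237.3]), 0.69)]
lower_seat scene [(array([404.1, 290.5]), 0.52)]
caddy top [(array([457.3, 236.6]), 0.82), (array([225.8, 149.6]), 0.19)]
caddy scene [(array([249.5, 208.4]), 0.56)]
    [ 461.79 -250.64    2.98] [np.float64(0.15824111439183), np.float64(0.15824111439188718)]
bin top [(array([266.9, 313.3]), 0.66), (array([249.4, 240.2]), 0.65), (array([198.5, 316.1]), 0.61)]
bin scene [(array([391.2, 310.8]), 0.96), (array([468.2, 290.5]), 0.88), (array([415. , 258.3]), 0.7)]
    [438.29 294.63   6.09] [np.float64(0.29170146121839174), np.float64(0.29170146121848417)]
bail top [(array([187.7, 320. ]), 0.95), (array([259.5, 322.4]), 0.83), (array([245.2, 241.1]), 0.82)]
bail scene [(array([396. , 293.6]), 0.9), (array([421.9, 236.7]), 0.84), (array([477.1, 277.7]), 0.75)]
    [240.95 242.36 108.29] [np.float64(6.408420629834583), np.float64(6.408420629834503)]
grip top [(array([280.9, 334.8]), 0.8), (array([176.1, 300.7]), 0.75), (array([243.9, 261.9]), 0.58)]
grip scene [(array([404.6, 289.9]), 0.96), (array([422.6, 227.5]), 0.66), (array([480.2, 300.9]), 0.57)]
    [197.41 204.13  64.17] [np.float64(7.018755205885295), np.float64(7.0187552058853395)]
stand top []
stand scene []
groove top [(array([243.6, 237.5]), 0.51)]
groove scene [(array([291.4, 193.5]), 0.36)]
1.25
```

Run:
```python
import cv2,numpy as np
def fit(n,w,h):
    i=cv2.imread(f"pics/{n}.png");f=min(w/i.shape[1],h/i.shape[0]);i=cv2.resize(i,None,fx=f,fy=f)
    o=np.zeros((h,w,3),np.uint8);o[:i.shape[0],:i.shape[1]]=i;return o
cv2.imwrite("pics/m1.png",np.vstack([np.hstack([fit("top_cad",400,300),fit("scene_cad",400,300)]),np.hstack([fit("top_bin",400,300),fit("scene_bin",400,300)])]))
```

```text
(no output)
```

View pics/m1.png

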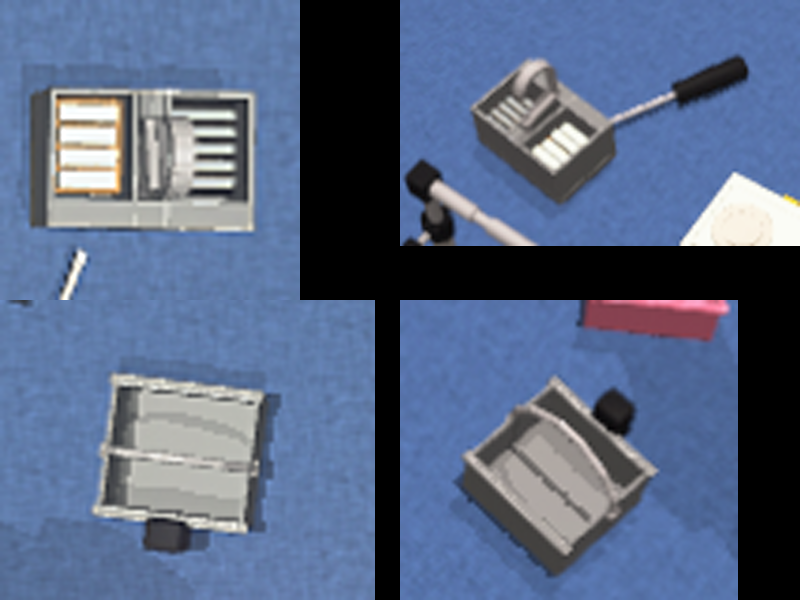

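View pics/scene_bar.png

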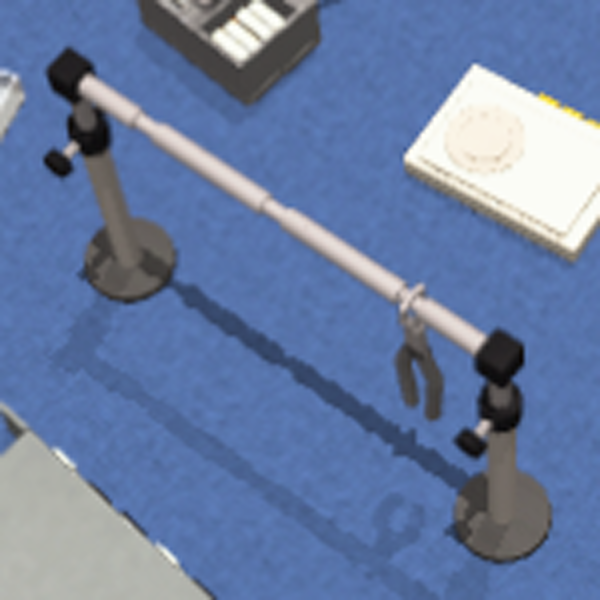

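Run:
```python
from h import *
p,T=tool();print(p,T)
m=cams.camera_model('wrist');E=m['extrinsics'];o=-E[:3,:3].T@E[:3,3]
print('cam in tool',T.T@(o-p),'cam axes in tool (cols)\n',T.T@E[:3,:3].T)
M=cams.camera_model('top')
print('caddy',[atz(M,q,60) for q in ((442.5,221.5),(487,220.5),(441,251),(487,252.5))])
i=cv2.imread('pics/top_bar.png');print(i.shape);cv2.imwrite('pics/top_bar.png',cv2.resize(i,(800,320)))
i=cv2.imread('pics/wrist0.png')
```

```text
[220.89 611.29 231.3 ] [[-0.94  0.34 -0.  ]
 [ 0.34  0.94 -0.  ]
 [ 0.   -0.   -1.  ]]
cam in tool [  68.95    1.08 -143.14] cam axes in tool (cols)
 [[-0.   -0.96 -0.27]
 [ 1.   -0.   -0.  ]
 [ 0.   -0.27  0.96]]
caddy [array([ 496.74, -200.35,   60.  ]), array([ 501.95, -311.01,   60.  ]), array([ 422.44, -197.96,   60.  ]), array([ 421.7 , -312.23,   60.  ])]
(320, 800, 3)
```

View pics/top_bar.png

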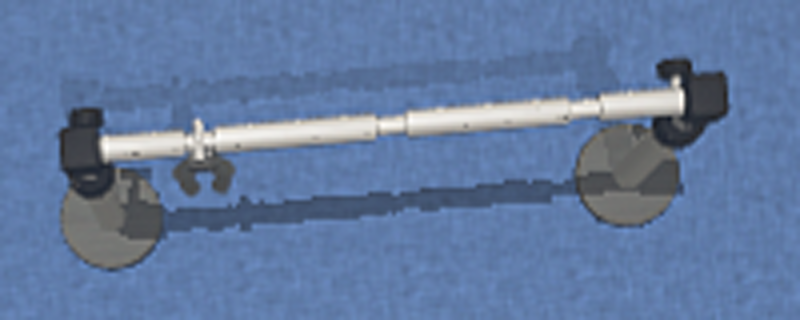

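View pics/top_cad.png

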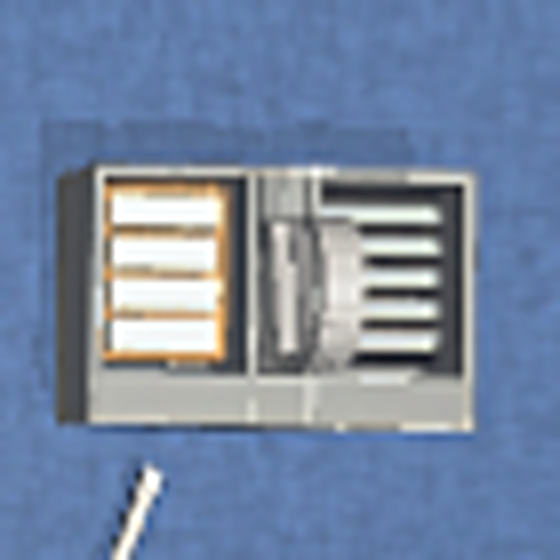

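View pics/scene_cad.png

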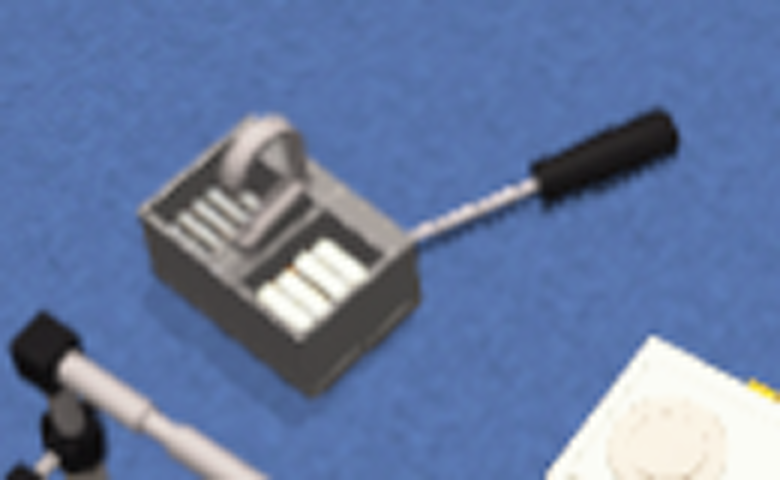

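Request:
{"name": "move_arm", "arguments": {
  "plan": [
    {"turn":-10,"grip":0},
    {"turn":-9.9,"grip":0},
    {"dx":-26,"dy":-44,"dz":-9,"grip":0},
    {"dx":-26,"dy":-44,"dz":-9,"grip":0},
    {"dx":-26,"dy":-44,"dz":-9,"grip":0},
    {"dx":-26,"dy":-44,"dz":-9,"grip":0},
    {"dx":-26,"dy":-44,"dz":-9,"grip":0},
    {"dx":-26,"dy":-44,"dz":-9,"grip":0},
    {"dx":-26,"dy":-44,"dz":-9,"grip":0},
    {"grip":0}
  ]
}}

```text
schema error: expected keys dx, dy, dz, turn, grip
```

```bash
cat > look.py <<'E'
from h import *
import sys,pickle
n=sys.argv[1]
s=readout.state();m=cams.camera_model('wrist');i=cams.read_camera('wrist')
cv2.imwrite(f'pics/{n}.png',i);pickle.dump((m,s),open(f'{n}.pkl','wb'))
p,T=tool(s);print(s['time'],'tcp',p,'\n',T,'F',s['force'],'w',s['gripper_width'])
for q in sys.argv[2:]:
    print(q,[(np.round(x['point'],1),round(x['confidence'],2)) for x in cams.spot_point('wrist',q)][:3])
E
python3 look.py bin1 bin bail grip
```

```text
1.25 tcp [220.89 611.29 231.3 ] 
 [[-0.94  0.34 -0.  ]
 [ 0.34  0.94 -0.  ]
 [ 0.   -0.   -1.  ]] F [ 0.32  0.2  -0.56] w 85.35871439529426
bin [(array([153.7, 281.9]), 0.84), (array([  4.1, 343. ]), 0.66)]
bail [(array([111.7, 330.5]), 0.9)]
grip [(array([ 82.9, 464.8]), 0.96), (array([187.3, 333.8]), 0.84)]
```

View pics/bin1.png

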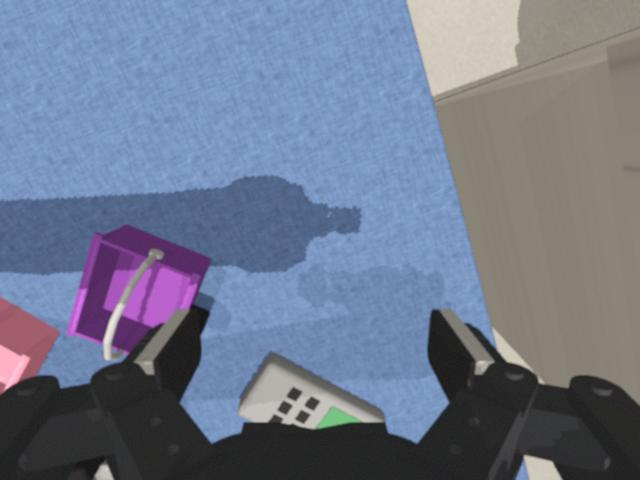

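Request:
{"name": "move_arm", "arguments": {
  "plan": [
    {"dx":0,"dy":0,"dz":0,"turn":-10,"grip":0},
    {"dx":0,"dy":0,"dz":0,"turn":-9.9,"grip":0},
    {"dx":-26,"dy":-44,"dz":-9,"turn":0,"grip":0},
    {"dx":-26,"dy":-44,"dz":-9,"turn":0,"grip":0},
    {"dx":-26,"dy":-44,"dz":-9,"turn":0,"grip":0},
    {"dx":-26,"dy":-44,"dz":-9,"turn":0,"grip":0},
    {"dx":-26,"dy":-44,"dz":-9,"turn":0,"grip":0},
    {"dx":-26,"dy":-44,"dz":-9,"turn":0,"grip":0},
    {"dx":-26,"dy":-44,"dz":-9,"turn":0,"grip":0},
    {"dx":0,"dy":0,"dz":0,"turn":0,"grip":0}
  ]
}}

```text
time: 2.7
tcp_pos: [406.5, 298.7, 295.3]
orientation: [0.002, 0.005, 1.0, -0.001]
force: [-0.0, -0.0, -0.2]
gripper_width: 85.4
```

```bash
python3 look.py bin1 bin bail grip
```

```text
2.7 tcp [406.54 298.75 295.32] 
 [[-1.    0.01  0.  ]
 [ 0.01  1.   -0.  ]
 [-0.   -0.   -1.  ]] F [-0.02 -0.03 -0.23] w 85.40119977135639
bin [(array([437.6,  33. ]), 0.88), (array([258.9,  42. ]), 0.78), (array([308.8, 224.1]), 0.56)]
bail [(array([312.3, 242.1]), 0.96), (array([483.2,   9.3]), 0.92), (array([232.6,   9.5]), 0.63)]
grip [(array([314.9, 180.5]), 0.9), (array([502.8,  63.1]), 0.64)]
```

View pics/bin1.png

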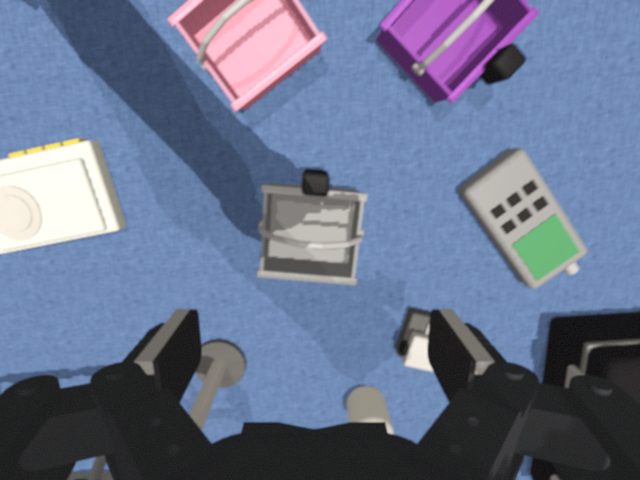

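Run:
```python
from h import *
import pickle
m,s=pickle.load(open('bin1.pkl','rb'))
c=[atz(m,q,55) for q in ((264,186.5),(366,193.5),(356.5,283),(260,276.5))]
print(np.array(c))
print('centre',np.mean(c,0),'sides',[np.linalg.norm(c[i]-c[(i+1)%4]) for i in range(4)])
print('yaw of y axis', [np.degrees(np.arctan2(*-(c[i]-c[j])[:2]*[1,-1])) for i,j in((1,0),(2,3))],'x',[np.degrees(np.arctan2((c[i]-c[j])[1],(c[i]-c[j])[0])) for i,j in((3,0),(2,1))])
print('bail',atz(m,(312.3,242.1),99),'grip top',atz(m,(316,183),75),atz(m,(314.9,180.5),60))
M=cams.camera_model('top');S=cams.camera_model('scene')
t=lambda q:(270+q[0]/4,120+q[1]/4)
g=lambda q:(190+q[0]/4,200+q[1]/4)
print('bar ends',atz(M,t((105,147)),260),atz(M,t((690,100)),260),'mid groove',atz(M,t((392,124.5)),260),'g-',atz(M,t((586,109)),260),'g+',atz(M,t((199,140)),260))
print('scene mid',atz(S,g((268,206)),260), tri([ray(M,t((392,124.5))),ray(S,g((268,206)))]))
print('feet',atz(M,t((112,217)),8),atz(M,t((629,173)),8))
```

```text
[[384.37 249.63  55.  ]
 [392.46 350.98  55.  ]
 [487.73 343.32  55.  ]
 [479.27 240.9   55.  ]]
centre [435.96 296.21  55.  ] sides [np.float64(101.67087848883983), np.float64(95.57786373030542), np.float64(102.76311575867872), np.float64(95.29504384526543)]
yaw of y axis [np.float64(-4.564484265118489), np.float64(-4.726022968413505)] x [np.float64(-5.255236758529954), np.float64(-4.598660695117524)]
bail [430.07 297.25  99.  ] grip top [379.23 301.22  75.  ] [378.52 300.2   60.  ]
bar ends [616.72 157.81 260.  ] [ 648.82 -157.6   260.  ] mid groove [632.31   2.44 260.  ] g- [ 642.85 -101.92  260.  ] g+ [621.65 106.81 260.  ]
scene mid [640.77   2.06 260.  ] (array([635.98,  -0.27, 250.32]), [np.float64(2.7637699781669376), np.float64(2.7637699781670535)])
feet [615.82 170.73   8.  ] [ 652.25 -168.04    8.  ]
```

Request:
{"name": "move_arm", "arguments": {
  "plan": [
    {"dx":-10,"dy":-18,"dz":-8,"turn":0,"grip":0},
    {"dx":-22,"dy":-40,"dz":-10,"turn":0,"grip":0},
    {"dx":-24,"dy":-46,"dz":-10,"turn":0,"grip":0},
    {"dx":-28,"dy":-50,"dz":-10,"turn":0,"grip":0},
    {"dx":-28,"dy":-50,"dz":-10,"turn":0,"grip":0},
    {"dx":-28,"dy":-46,"dz":-9,"turn":0,"grip":0},
    {"dx":-20,"dy":-34,"dz":-8,"turn":0,"grip":0},
    {"dx":-8,"dy":-16,"dz":0,"turn":0,"grip":0},
    {"dx":0,"dy":0,"dz":0,"turn":0,"grip":0},
    {"dx":0,"dy":0,"dz":0,"turn":0,"grip":0}
  ]
}}

```text
time: 4.15
tcp_pos: [570.5, 6.5, 358.8]
orientation: [-0.001, -0.002, 1.0, 0.001]
force: [0.7, 0.2, -0.4]
gripper_width: 85.3
```

```bash
python3 look.py bar1 groove
```

```text
4.15 tcp [570.45   6.51 358.8 ] 
 [[-1. -0. -0.]
 [-0.  1.  0.]
 [ 0.  0. -1.]] F [ 0.7   0.24 -0.36] w 85.25902227683248
groove [(array([308.4, 336.8]), 0.68)]
```

View pics/bar1.png

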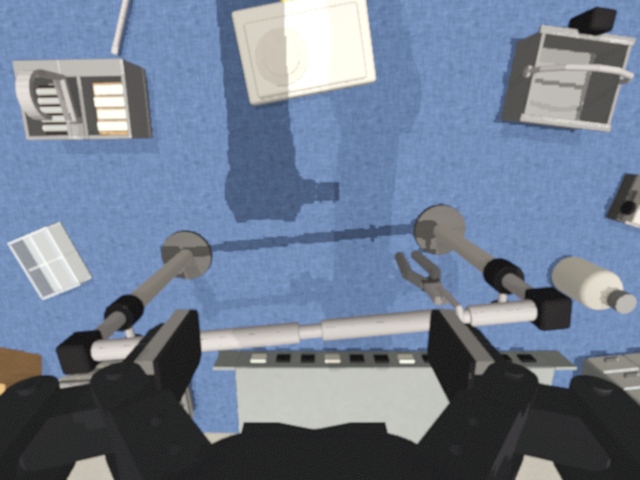

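Run:
```python
import cv2
i=cv2.imread('pics/bar1.png')
cv2.imwrite('pics/bar1z.png',cv2.resize(i[290:360,200:360],(800,350),interpolation=cv2.INTER_CUBIC))
cv2.imwrite('pics/bar1y.png',cv2.resize(i[270:350,410:590],(800,355),interpolation=cv2.INTER_CUBIC))
```

```text
(no output)
```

View pics/bar1z.png

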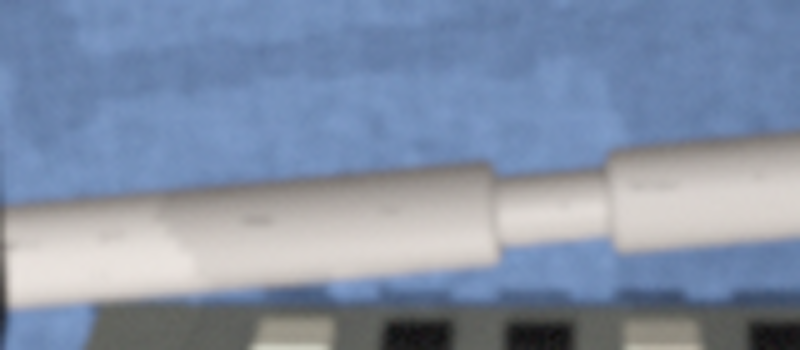

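View pics/bar1y.png

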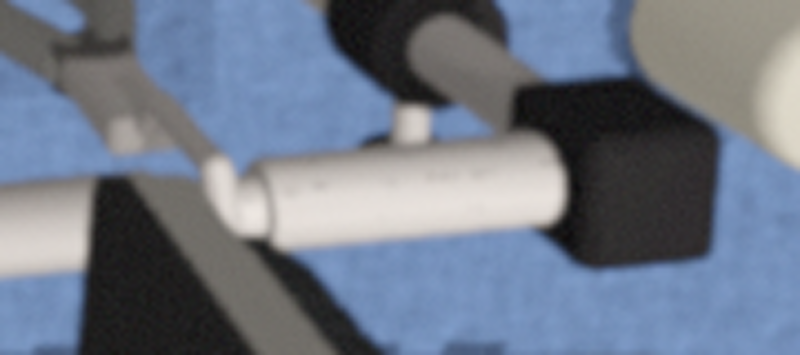

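Run:
```python
from h import *
import pickle
m,s=pickle.load(open('bar1.pkl','rb'))
for z in (250,255,260,265,270):
    a=atz(m,(322.4,330.3),z);b=atz(m,(470.9,316.1),z);c=atz(m,(299.4,333),z);g=atz(m,(310.9,331.7),z)
    print(z,np.linalg.norm(a-b),np.linalg.norm(a-c),'yaw',np.degrees(np.arctan2(-(b-a)[0],(b-a)[1])),g[:2])
T=cams.camera_model('top');S=cams.camera_model('scene')
print(tri([ray(m,(310.9,331.7)),ray(T,(368,151.1)),ray(S,(257,251.5))]),tri([ray(m,(310.9,331.7)),ray(T,(368,151.1))]),tri([ray(m,(310.9,331.7)),ray(S,(257,251.5))]))
```

```text
250 107.57638651532997 16.85035209575439 yaw 6.038192418235891 [636.93   5.22]
255 105.44253978587561 16.51611453791862 yaw 6.038192418235916 [634.25   5.25]
260 103.30869305642122 16.18187698008286 yaw 6.038192418235879 [631.58   5.28]
265 101.17484632696686 15.84763942224709 yaw 6.038192418235904 [628.9    5.31]
270 99.0409995975125 15.513401864411334 yaw 6.038192418235864 [626.23   5.34]
(array([636.  ,   2.04, 252.78]), [np.float64(3.235833127098881), np.float64(2.1961951877392516), np.float64(4.127843608020828)]) (array([632.26,   3.84, 259.26]), [np.float64(1.4588077767129815), np.float64(1.4588077767129588)]) (array([637.23,   2.27, 253.38]), [np.float64(3.5070723169557665), np.float64(3.5070723169558677)])
```

Request:
{"name": "move_arm", "arguments": {
  "plan": [
    {"dx":10,"dy":-15,"dz":4,"turn":0,"grip":0},
    {"dx":21,"dy":-37,"dz":14,"turn":0,"grip":0},
    {"dx":24,"dy":-43,"dz":20,"turn":0,"grip":0},
    {"dx":24,"dy":-43,"dz":20,"turn":0,"grip":0},
    {"dx":24,"dy":-43,"dz":20,"turn":0,"grip":0},
    {"dx":21,"dy":-37,"dz":19,"turn":0,"grip":0},
    {"dx":15,"dy":-27,"dz":15,"turn":0,"grip":0},
    {"dx":6,"dy":-12,"dz":7,"turn":0,"grip":0},
    {"dx":0,"dy":0,"dz":0,"turn":0,"grip":0},
    {"dx":0,"dy":0,"dz":0,"turn":0,"grip":0}
  ]
}}

```text
time: 5.5
tcp_pos: [427.6, -252.3, 240.9]
orientation: [0.001, -0.002, 1.0, 0.0]
force: [0.1, -0.2, -0.2]
gripper_width: 85.3
```

```bash
python3 look.py cad1 hook crown shank caddy
```

```text
5.5 tcp [ 427.64 -252.26  240.88] 
 [[-1. -0.  0.]
 [-0.  1.  0.]
 [-0.  0. -1.]] F [ 0.09 -0.23 -0.25] w 85.26111246236698
hook [(array([313.1, 260.1]), 0.64)]
crown [(array([310.3, 287.1]), 0.69)]
shank [(array([309., 247.]), 0.61)]
caddy [(array([309.7, 240.6]), 0.58)]
```

View pics/cad1.png

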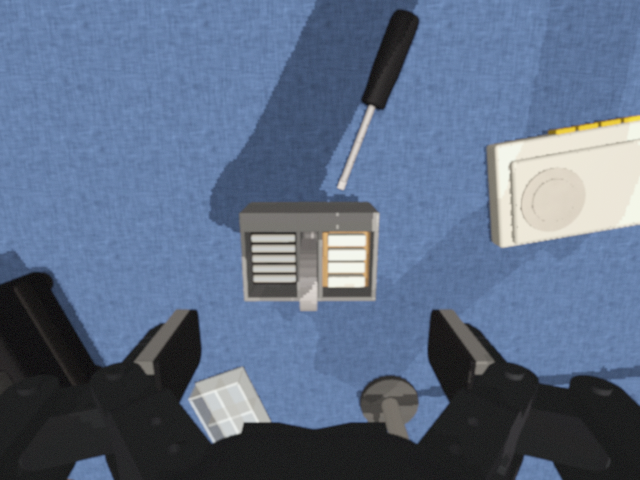

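Run:
```python
import cv2
i=cv2.imread('pics/cad1.png')
cv2.imwrite('pics/cad1z.png',cv2.resize(i[195:320,230:390],(768,600),interpolation=cv2.INTER_CUBIC))
```

```text
(no output)
```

View pics/cad1z.png

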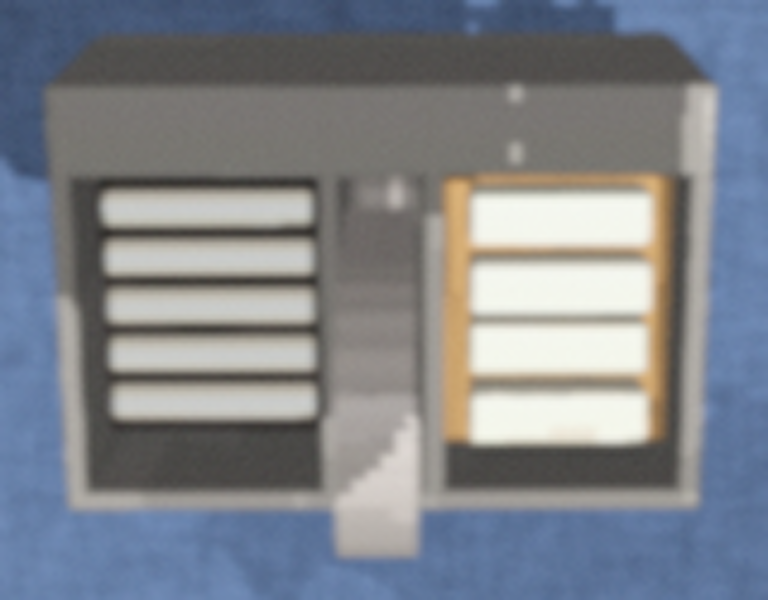

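Run:
```python
from h import *
import pickle
m,s=pickle.load(open('cad1.pkl','rb'))
px=lambda q:(230+q[0]/4.8,195+q[1]/4.8)
o,v=ray(m,px((377,556)))
# circle centre (x0,113): distance from ray in xz plane = 23, ray passes on +x side
d=v[[0,2]]/np.hypot(v[0],v[2]);n=np.array([-d[1],d[0]]) # normal
if n[0]<0:n=-n
for zc in (113,):
    # (P - o).n = -23 -> x0
    x0=o[0]+(-23-(zc-o[2])*n[1])/n[0];print('hook x0',x0)
for z in (136,120,105): print(z,atz(m,px((377,500)),z),atz(m,px((377,400)),z))
print('y at far end z~113',atz(m,px((336,550)),115)[1],atz(m,px((419,550)),115)[1])
print('y near crown z~136',atz(m,px((334,440)),136),atz(m,px((419,440)),136))
c=[atz(m,px(q),60) for q in ((48,88),(714,85),(699,505),(72,507))];print(np.array(c),np.mean(c,0))
print('slot walls y at z60',atz(m,px((338,178)),60),atz(m,px((425,178)),60),'lower bits',atz(m,px((340,182)),15))
```

```text
hook x0 461.5441365324281
136 [ 467.22 -255.4   136.  ] [ 451.75 -255.36  136.  ]
120 [ 474.22 -255.63  120.  ] [ 457.75 -255.59  120.  ]
105 [ 480.78 -255.86  105.  ] [ 463.38 -255.81  105.  ]
y at far end z~113 -262.24334754258183 -249.06009564380096
y near crown z~136 [ 457.89 -261.55  136.  ] [ 457.87 -249.33  136.  ]
[[ 421.23 -314.91   60.  ]
 [ 420.53 -196.37   60.  ]
 [ 501.43 -195.35   60.  ]
 [ 502.03 -314.52   60.  ]] [ 461.3  -255.29   60.  ]
slot walls y at z60 [ 437.65 -263.4    60.  ] [ 437.63 -247.71   60.  ] lower bits [ 449.45 -264.62   15.  ]
```

```bash
cat > ov.py <<'E'
from h import *
def curve():
    t=np.radians(np.linspace(0,180,15))
    P=[(20.5,35)]+[(20.5*np.cos(a),40+20.5*np.sin(a)) for a in t]+[(-20.5,5),(20.5,-5),(20.5,-40)]+[(20.5*np.cos(a),-40-20.5*np.sin(a)) for a in t]+[(-20.5,-35)]
    return np.array([(x,0,z) for x,z in P])
def draw(img,m,o,yaw,flip,crop,f,col=(0,0,255)):
    x,y,w,h=crop;P=curve();P[:,0]*=flip
    W=P@R.from_euler('z',yaw,degrees=True).as_matrix().T+o
    p=(proj(m,W)-[x,y])*f
    cv2.polylines(img,[p.astype(np.int32)],False,col,1)
E
python3 - <<'E'
from ov import *
S=cams.camera_model('scene');i=cv2.imread('pics/scene0.png');out=[]
for fl in(1,-1):
    c=(215,165,60,60);k=cv2.resize(i[165:225,215:275],(400,400),interpolation=cv2.INTER_CUBIC)
    draw(k,S,np.array([461.5,-255.4,73]),0,fl,c,400/60);out.append(k)
cv2.imwrite('pics/ov1.png',np.hstack(out))
E
```

View pics/ov1.png

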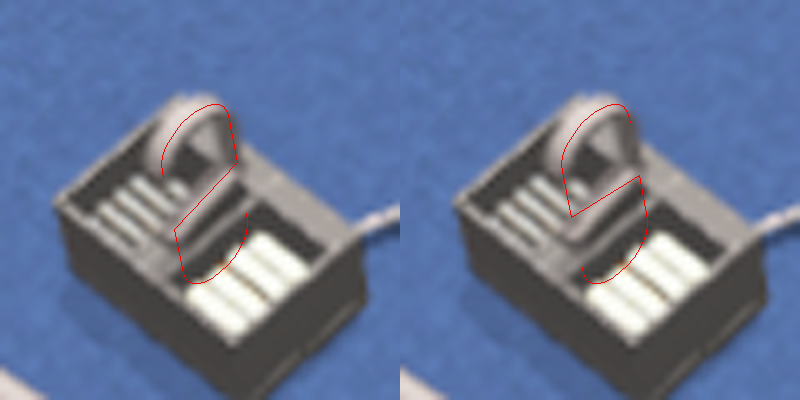

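Request:
{"name": "move_arm", "arguments": {
  "plan": [
    {"dx":-8.5,"dy":-3,"dz":15,"turn":0,"grip":0},
    {"dx":0,"dy":0,"dz":35,"turn":0,"grip":0},
    {"dx":0,"dy":0,"dz":40,"turn":0,"grip":0},
    {"dx":0,"dy":0,"dz":35,"turn":0,"grip":0},
    {"dx":0,"dy":0,"dz":15,"turn":0,"grip":0},
    {"dx":0,"dy":0,"dz":0,"turn":0,"grip":0},
    {"dx":0,"dy":0,"dz":0,"turn":0,"grip":0},
    {"dx":0,"dy":0,"dz":0,"turn":0,"grip":0},
    {"dx":0,"dy":0,"dz":0,"turn":0,"grip":0},
    {"dx":0,"dy":0,"dz":0,"turn":0,"grip":0}
  ]
}}

```text
time: 7.0
tcp_pos: [435.1, -256.7, 100.8]
orientation: [0.0, -0.0, 1.0, -0.0]
force: [0.2, 0.2, -0.3]
gripper_width: 85.6
```

```bash
python3 look.py cad2 crown
```

```text
7.0 tcp [ 435.08 -256.7   100.78] 
 [[-1. -0.  0.]
 [-0.  1. -0.]
 [-0. -0. -1.]] F [ 0.16  0.15 -0.31] w 85.55927162539764
crown [(array([313.9, 418.3]), 0.72)]
```

View pics/cad2.png

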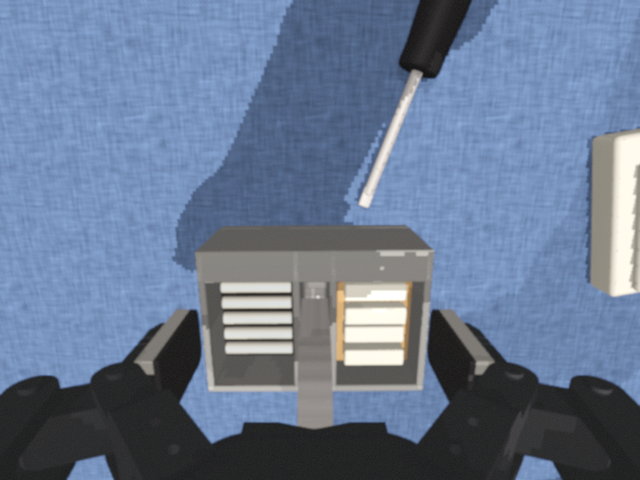

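Request:
{"name": "move_arm", "arguments": {
  "plan": [
    {"dx":-1,"dy":1.2,"dz":12,"turn":0,"grip":0},
    {"dx":0,"dy":0,"dz":8.5,"turn":0,"grip":0},
    {"dx":0,"dy":0,"dz":0,"turn":0,"grip":0.5},
    {"dx":0,"dy":0,"dz":0,"turn":0,"grip":0.7},
    {"dx":0,"dy":0,"dz":0,"turn":0,"grip":1},
    {"dx":0,"dy":0,"dz":0,"turn":0,"grip":1},
    {"dx":0,"dy":0,"dz":0,"turn":0,"grip":1},
    {"dx":0,"dy":0,"dz":0,"turn":0,"grip":1},
    {"dx":0,"dy":0,"dz":0,"turn":0,"grip":1},
    {"dx":0,"dy":0,"dz":0,"turn":0,"grip":1}
  ]
}}

```text
time: 8.35
tcp_pos: [436.0, -255.7, 80.1]
orientation: [0.0, -0.0, 1.0, -0.0]
force: [-0.5, -0.5, 4.1]
gripper_width: 11.0
```

```bash
python3 look.py cad3 crown
```

```text
8.35 tcp [ 436.03 -255.69   80.13] 
 [[-1. -0.  0.]
 [-0.  1. -0.]
 [-0. -0. -1.]] F [-0.52 -0.53  4.07] w 10.978174027507075
crown []
```

View pics/cad3.png

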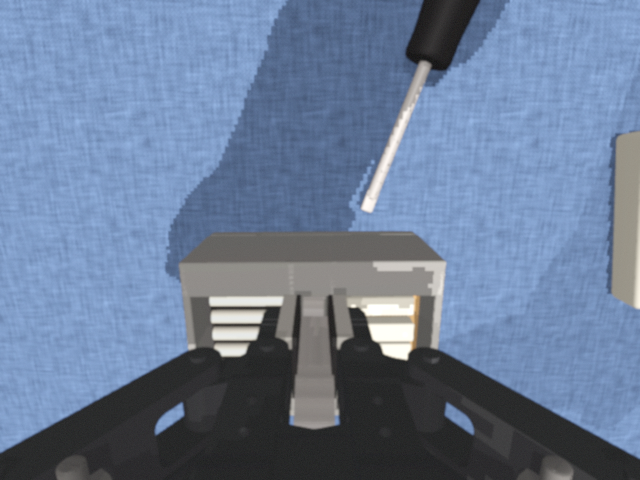

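Request:
{"name": "move_arm", "arguments": {
  "plan": [
    {"dx":0,"dy":0,"dz":-6,"turn":0,"grip":1},
    {"dx":0,"dy":0,"dz":-20,"turn":0,"grip":1},
    {"dx":0,"dy":0,"dz":-35,"turn":0,"grip":1},
    {"dx":0,"dy":5,"dz":-40,"turn":0,"grip":1},
    {"dx":-5,"dy":15,"dz":-40,"turn":0,"grip":1},
    {"dx":-10,"dy":30,"dz":-40,"turn":0,"grip":1},
    {"dx":-16,"dy":35,"dz":-35,"turn":0,"grip":1},
    {"dx":-20,"dy":40,"dz":-30,"turn":0,"grip":1},
    {"dx":-20,"dy":42,"dz":-20,"turn":0,"grip":1},
    {"dx":-20,"dy":42,"dz":-14,"turn":0,"grip":1}
  ]
}}

```text
time: 9.7
tcp_pos: [526.8, -44.5, 360.4]
orientation: [-0.0, -0.001, 1.0, 0.0]
force: [0.2, -0.2, -1.5]
gripper_width: 10.8
```

Request:
{"name": "move_arm", "arguments": {
  "plan": [
    {"dx":-12,"dy":6,"dz":0,"turn":0,"grip":1},
    {"dx":-12,"dy":0,"dz":0,"turn":0,"grip":1},
    {"dx":-8,"dy":0,"dz":0,"turn":-3,"grip":1},
    {"dx":0,"dy":0,"dz":0,"turn":-3,"grip":1},
    {"dx":0,"dy":0,"dz":0,"turn":0,"grip":1},
    {"dx":0,"dy":0,"dz":0,"turn":0,"grip":1},
    {"dx":0,"dy":0,"dz":0,"turn":0,"grip":1},
    {"dx":0,"dy":0,"dz":0,"turn":0,"grip":1},
    {"dx":0,"dy":0,"dz":0,"turn":0,"grip":1},
    {"dx":0,"dy":0,"dz":0,"turn":0,"grip":1}
  ]
}}

```text
time: 10.95
tcp_pos: [558.8, -40.2, 359.8]
orientation: [0.0, -0.053, 0.999, -0.0]
force: [0.1, -0.2, -1.3]
gripper_width: 10.8
```

```bash
python3 look.py bar2 groove crown
python3 - <<'E'
import cv2
i=cv2.imread('pics/bar2.png')
cv2.imwrite('pics/bar2z.png',cv2.resize(i[280:360,330:490],(800,400),interpolation=cv2.INTER_CUBIC))
cv2.imwrite('pics/bar2h.png',cv2.resize(i[280:440,260:380],(450,600),interpolation=cv2.INTER_CUBIC))
E
```

```text
10.95 tcp [558.77 -40.23 359.84] 
 [[-0.99 -0.11  0.  ]
 [-0.11  0.99 -0.  ]
 [-0.   -0.   -1.  ]] F [ 0.14 -0.18 -1.26] w 10.831238161334173
groove [(array([314.6, 358.3]), 0.34)]
crown []
```

View pics/bar2.png

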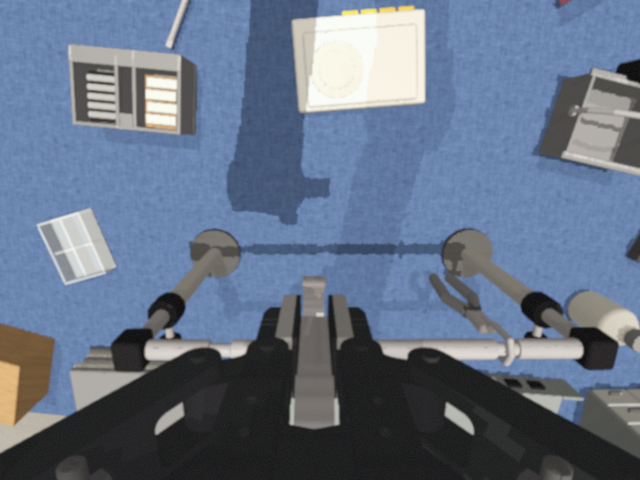

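View pics/bar2z.png

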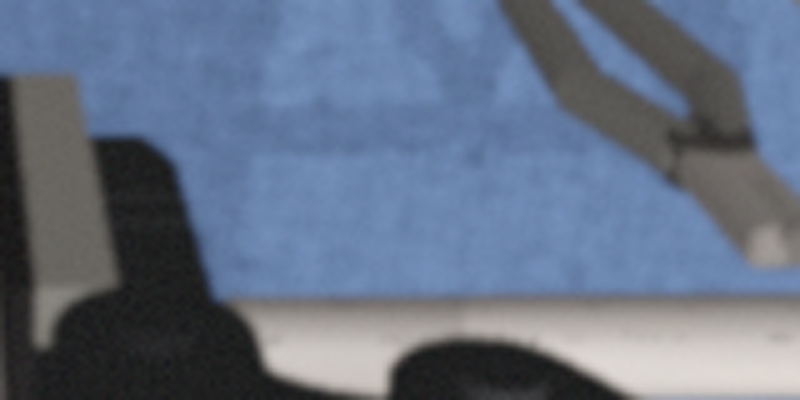

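View pics/bar2h.png

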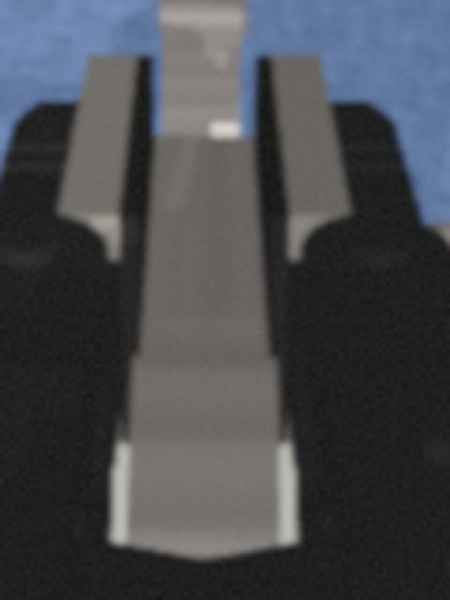

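Run:
```python
import cv2,numpy as np
i=cv2.imread('pics/bar2.png')
a=cv2.resize(i[325:375,120:270],(800,267),interpolation=cv2.INTER_CUBIC)
b=cv2.resize(i[325:375,470:620],(800,267),interpolation=cv2.INTER_CUBIC)
cv2.imwrite('pics/bar2e.png',np.vstack([a,b]))
```

```text
(no output)
```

View pics/bar2e.png

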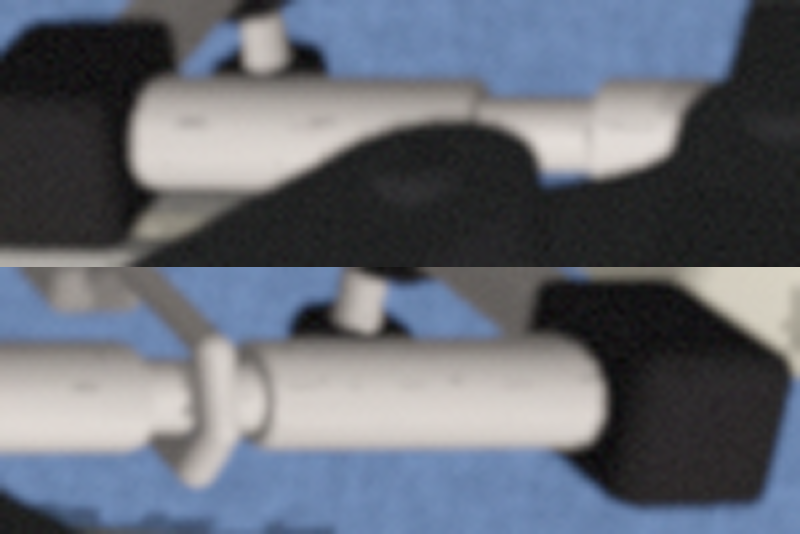

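Run:
```python
from h import *
import pickle
m,s=pickle.load(open('bar2.pkl','rb'));p,T=tool(s)
for z in (250,255,260,265):
    a=atz(m,(220.1,348.5),z);b=atz(m,(507.5,349),z);g=(a+b)/2
    print(z,np.linalg.norm(a-b),'mid world',g,'tool',T.T@(g-p),'yaw',np.degrees(np.arctan2(-(b-a)[0],(b-a)[1])))
print(p,T)
```

```text
250 213.78077273709292 mid world [636.1    5.76 250.  ] tool [-81.74  37.61 109.83] yaw 5.721877604635845
255 209.55574660434138 mid world [633.22   4.72 255.  ] tool [-78.77  36.88 104.83] yaw 5.721877604635828
260 205.33072047158987 mid world [630.34   3.68 260.  ] tool [-75.8   36.15  99.83] yaw 5.721877604635841
265 201.10569433883836 mid world [627.47   2.65 265.  ] tool [-72.83  35.42  94.83] yaw 5.721877604635856
[558.77 -40.23 359.84] [[-0.99 -0.11  0.  ]
 [-0.11  0.99 -0.  ]
 [-0.   -0.   -1.  ]]
```

Request:
{"name": "move_arm", "arguments": {
  "plan": [
    {"dx":0,"dy":12,"dz":0,"turn":0,"grip":1},
    {"dx":0,"dy":15,"dz":10,"turn":0,"grip":1},
    {"dx":0,"dy":8.6,"dz":25,"turn":0,"grip":1},
    {"dx":0,"dy":0,"dz":30,"turn":0,"grip":1},
    {"dx":0,"dy":0,"dz":30,"turn":0,"grip":1},
    {"dx":0,"dy":0,"dz":15,"turn":0,"grip":1},
    {"dx":0,"dy":0,"dz":5,"turn":0,"grip":1},
    {"dx":0,"dy":0,"dz":0,"turn":0,"grip":1},
    {"dx":0,"dy":0,"dz":0,"turn":0,"grip":1},
    {"dx":0,"dy":0,"dz":0,"turn":0,"grip":1}
  ]
}}

```text
time: 12.35
tcp_pos: [555.5, -4.9, 245.6]
orientation: [0.001, -0.053, 0.999, -0.0]
force: [-1.2, 0.6, -1.2]
gripper_width: 11.0
```

Run:
```python
from ov import *
s=readout.state();p,T=tool(s);print(s['time'],p,s['force'])
m0=np.array([633.5,3.7,254.5]);print('groove in tool',T.T@(m0-p))
S=cams.camera_model('scene');i=cams.read_camera('scene');cv2.imwrite('pics/sc2.png',i)
x,y,w,h=190,190,150,112;k=cv2.resize(i[y:y+h,x:x+w],(800,600),interpolation=cv2.INTER_CUBIC)
draw(k,S,p+T@np.array([-25.5,0,7]),6.05,1,(x,y,w,h),800/150)
cv2.imwrite('pics/sc2z.png',k)
```

```text
12.35 [555.53  -4.93 245.65] [-1.17  0.63 -1.18]
groove in tool [-78.47   0.4   -8.71]
```

View pics/sc2z.png

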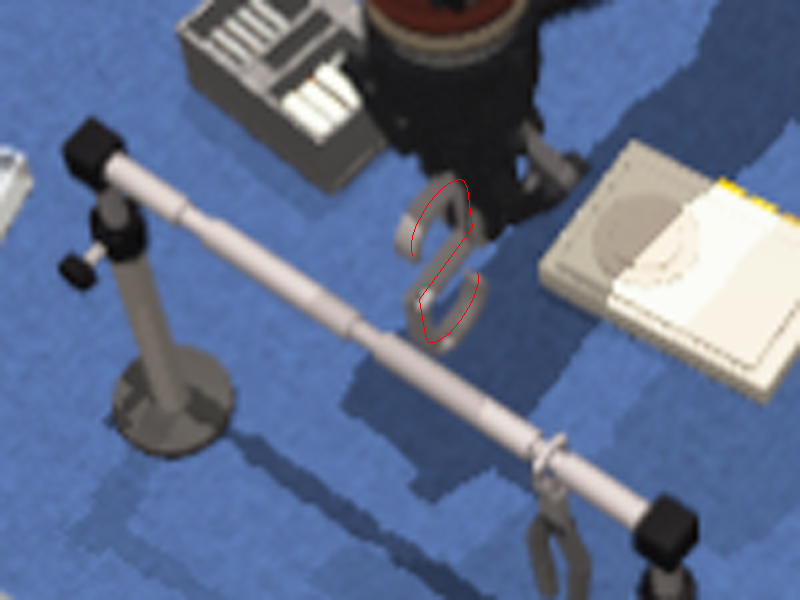

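Run:
```python
from ov import *
S=cams.camera_model('scene')
q=lambda p:(proj(S,p)-[190,190])*800/150
for g in ((633.5,3.7,254.5),(633.5,6.7,254.5),(633.5,.7,254.5),(633.5,3.7,259.5)): print(g,q(g),q(g)+[-18,-5])
```

```text
(633.5, 3.7, 254.5) [[372.28 325.85]] [[354.28 320.85]]
(633.5, 6.7, 254.5) [[376.86 329.65]] [[358.86 324.65]]
(633.5, 0.7, 254.5) [[367.71 322.05]] [[349.71 317.05]]
(633.5, 3.7, 259.5) [[371.24 320.42]] [[353.24 315.42]]
```

Run:
```python
from ov import *
S=cams.camera_model('scene');i=cv2.imread('pics/sc2.png');p,T=tool()
x,y,w,h=258,215,28,42;f=14
k=cv2.resize(i[y:y+h,x:x+w],None,fx=f,fy=f,interpolation=cv2.INTER_CUBIC);k0=k.copy()
o=p+T@np.array([-25.5,0,7])
Rz=R.from_euler('z',6.05,degrees=True).as_matrix()
for dy,c in((6,(0,0,255)),(-6,(0,255,0))):
    P=curve();P[:,1]=dy;W=P@Rz.T+o;cv2.polylines(k,[((proj(S,W)-[x,y]+.5)*f).astype(np.int32)],False,c,1)
cv2.imwrite('pics/ov3.png',np.hstack([k0,k]))
x,y,w,h=240,235,40,35;f=14
k=cv2.resize(i[y:y+h,x:x+w],None,fx=f,fy=f,interpolation=cv2.INTER_CUBIC)
q=((proj(S,(633.5,3.7,254.5))[0]-[x,y]+.5)*f).astype(int);cv2.circle(k,tuple(q),4,(0,0,255),-1)
cv2.imwrite('pics/ov4.png',k)
```

```text
(no output)
```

View pics/ov3.png

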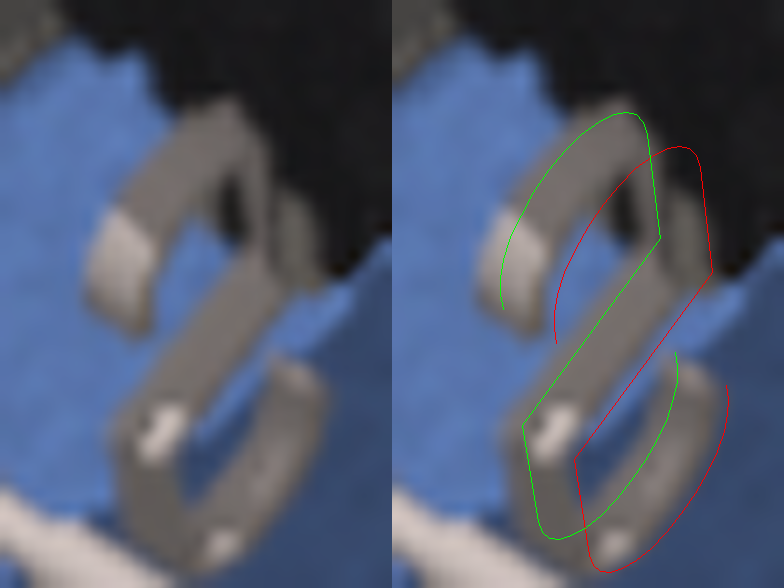

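View pics/ov4.png

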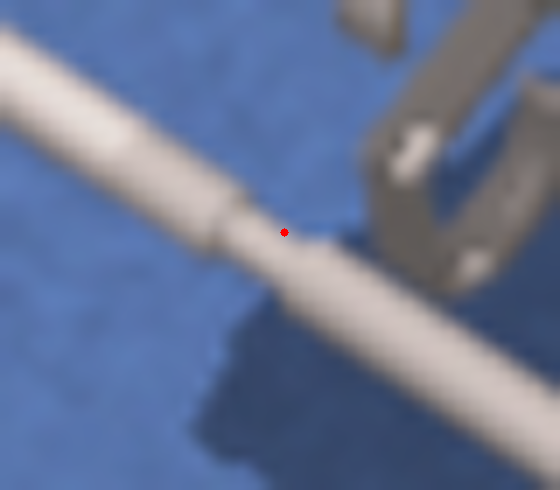

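Request:
{"name": "move_arm", "arguments": {
  "plan": [
    {"dx":-5,"dy":0.4,"dz":2,"turn":0,"grip":1},
    {"dx":-8,"dy":0,"dz":0,"turn":0,"grip":1},
    {"dx":-8,"dy":0,"dz":0,"turn":0,"grip":1},
    {"dx":-8,"dy":0,"dz":0,"turn":0,"grip":1},
    {"dx":-8,"dy":0,"dz":0,"turn":0,"grip":1},
    {"dx":-5,"dy":0,"dz":0,"turn":0,"grip":1},
    {"dx":-3,"dy":0,"dz":0,"turn":0,"grip":1},
    {"dx":0,"dy":0,"dz":0,"turn":0,"grip":1},
    {"dx":0,"dy":0,"dz":0,"turn":0,"grip":1},
    {"dx":0,"dy":0,"dz":0,"turn":0,"grip":1}
  ]
}}

```text
time: 13.65
tcp_pos: [599.5, 0.2, 242.9]
orientation: [-0.0, -0.053, 0.999, -0.0]
force: [-0.3, 0.0, -2.2]
gripper_width: 10.9
```

```bash
cat > sc.py <<'E'
from ov import *
import sys
n=sys.argv[1];x,y,w,h,f=map(int,sys.argv[2:7])
s=readout.state();p,T=tool(s);print(s['time'],p,'F',s['force'],'w',s['gripper_width'],'groove in tool',T.T@(np.array([633.5,3.7,254.5])-p))
i=cams.read_camera('scene');cv2.imwrite(f'pics/{n}_f.png',i)
cv2.imwrite(f'pics/{n}.png',cv2.resize(i[y:y+h,x:x+w],None,fx=f,fy=f,interpolation=cv2.INTER_CUBIC))
E
python3 sc.py sc3 230 205 60 60 10
```

```text
13.65 [599.54   0.18 242.9 ] F [-0.25  0.01 -2.15] w 10.868981651618082 groove in tool [-34.14  -0.07 -11.6 ]
```

View pics/sc3.png

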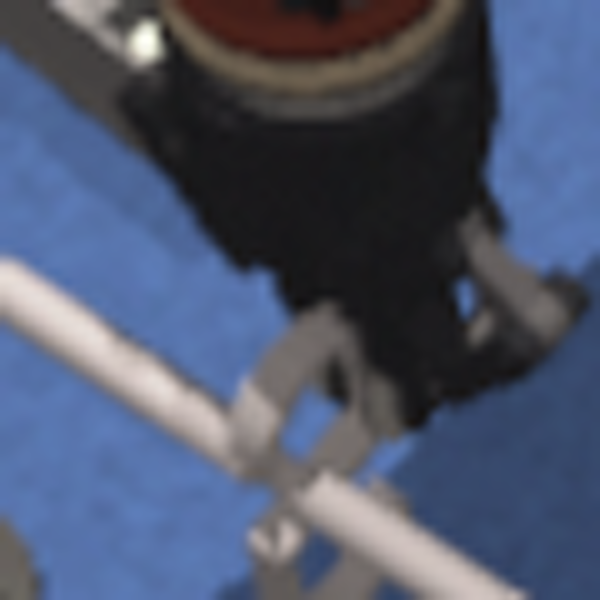

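Request:
{"name": "move_arm", "arguments": {
  "plan": [
    {"dx":-4,"dy":0,"dz":0,"turn":0,"grip":1},
    {"dx":-4,"dy":0,"dz":0,"turn":0,"grip":1},
    {"dx":0,"dy":0,"dz":3,"turn":0,"grip":1},
    {"dx":0,"dy":0,"dz":4,"turn":0,"grip":1},
    {"dx":0,"dy":0,"dz":4,"turn":0,"grip":1},
    {"dx":0,"dy":0,"dz":3,"turn":0,"grip":1},
    {"dx":0,"dy":0,"dz":2,"turn":0,"grip":1},
    {"dx":0,"dy":0,"dz":0,"turn":0,"grip":1},
    {"dx":0,"dy":0,"dz":0,"turn":0,"grip":1},
    {"dx":0,"dy":0,"dz":0,"turn":0,"grip":1}
  ]
}}

```text
time: 14.95
tcp_pos: [607.8, 1.0, 227.0]
orientation: [0.0, -0.053, 0.999, -0.0]
force: [-0.3, -0.5, -2.1]
gripper_width: 10.7
```

```bash
python3 sc.py sc4 230 205 60 60 10
```

```text
14.95 [607.79   1.03 226.97] F [-0.29 -0.49 -2.15] w 10.700305498067701 groove in tool [-25.86  -0.05 -27.53]
```

View pics/sc4.png

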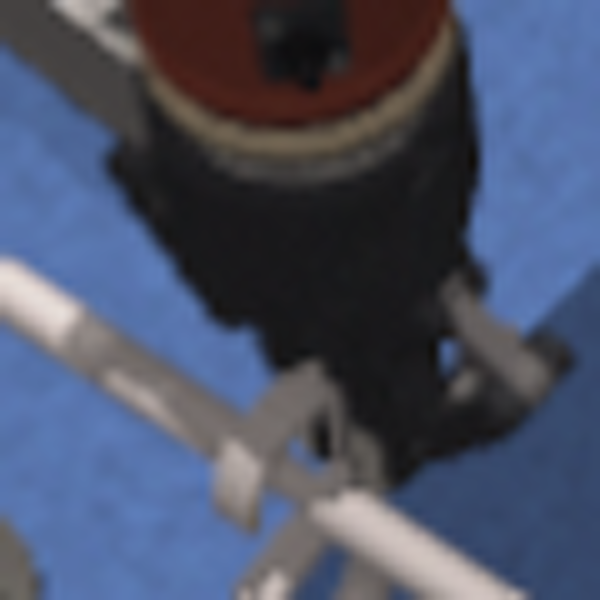

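Request:
{"name": "move_arm", "arguments": {
  "plan": [
    {"dx":0,"dy":0,"dz":3,"turn":0,"grip":1},
    {"dx":0,"dy":0,"dz":3,"turn":0,"grip":1},
    {"dx":0,"dy":0,"dz":2,"turn":0,"grip":1},
    {"dx":0,"dy":0,"dz":2,"turn":0,"grip":1},
    {"dx":0,"dy":0,"dz":1,"turn":0,"grip":1},
    {"dx":0,"dy":0,"dz":0.5,"turn":0,"grip":1},
    {"dx":0,"dy":0,"dz":0.5,"turn":0,"grip":1},
    {"dx":0,"dy":0,"dz":0,"turn":0,"grip":1},
    {"dx":0,"dy":0,"dz":0,"turn":0,"grip":1},
    {"dx":0,"dy":0,"dz":0,"turn":0,"grip":1}
  ]
}}

```text
time: 16.25
tcp_pos: [607.7, 1.0, 214.8]
orientation: [0.0, -0.053, 0.999, -0.0]
force: [0.4, -0.5, -1.8]
gripper_width: 10.9
```

```bash
python3 sc.py sc5 230 205 60 60 10
```

```text
16.25 [607.71   1.03 214.84] F [ 0.37 -0.5  -1.79] w 10.881689718692535 groove in tool [-25.93  -0.05 -39.66]
```

View pics/sc5.png

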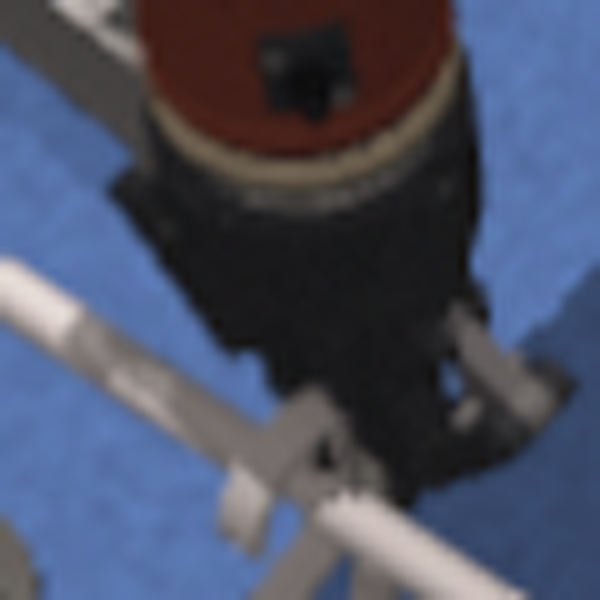

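Request:
{"name": "move_arm", "arguments": {
  "plan": [
    {"dx":0,"dy":0,"dz":0.5,"turn":0,"grip":1},
    {"dx":0,"dy":0,"dz":0.5,"turn":0,"grip":1},
    {"dx":0,"dy":0,"dz":0.5,"turn":0,"grip":1},
    {"dx":0,"dy":0,"dz":0.5,"turn":0,"grip":1},
    {"dx":0,"dy":0,"dz":0,"turn":0,"grip":1},
    {"dx":0,"dy":0,"dz":0,"turn":0,"grip":1},
    {"dx":0,"dy":0,"dz":0,"turn":0,"grip":1},
    {"dx":0,"dy":0,"dz":0,"turn":0,"grip":1},
    {"dx":0,"dy":0,"dz":0,"turn":0,"grip":1},
    {"dx":0,"dy":0,"dz":0,"turn":0,"grip":1}
  ]
}}

```text
time: 17.55
tcp_pos: [607.7, 1.0, 212.8]
orientation: [-0.0, -0.053, 0.999, -0.0]
force: [-0.8, -0.2, -1.5]
gripper_width: 10.7
```

Request:
{"name": "move_arm", "arguments": {
  "plan": [
    {"dx":0,"dy":0,"dz":0.5,"turn":0,"grip":1},
    {"dx":0,"dy":0,"dz":0.5,"turn":0,"grip":1},
    {"dx":0,"dy":0,"dz":0.5,"turn":0,"grip":1},
    {"dx":0,"dy":0,"dz":0.4,"turn":0,"grip":1},
    {"dx":0,"dy":0,"dz":0,"turn":0,"grip":1},
    {"dx":0,"dy":0,"dz":0,"turn":0,"grip":1},
    {"dx":0,"dy":0,"dz":0,"turn":0,"grip":1},
    {"dx":0,"dy":0,"dz":0,"turn":0,"grip":1},
    {"dx":0,"dy":0,"dz":0,"turn":0,"grip":1},
    {"dx":0,"dy":0,"dz":0,"turn":0,"grip":1}
  ]
}}

```text
time: 18.8
tcp_pos: [607.7, 1.0, 210.9]
orientation: [-0.0, -0.053, 0.999, -0.0]
force: [-0.0, -0.4, -1.8]
gripper_width: 10.6
```

Request:
{"name": "move_arm", "arguments": {
  "plan": [
    {"dx":0,"dy":0,"dz":0.5,"turn":0,"grip":1},
    {"dx":0,"dy":0,"dz":0.5,"turn":0,"grip":1},
    {"dx":0,"dy":0,"dz":0.4,"turn":0,"grip":1},
    {"dx":0,"dy":0,"dz":0.2,"turn":0,"grip":1},
    {"dx":0,"dy":0,"dz":0,"turn":0,"grip":1},
    {"dx":0,"dy":0,"dz":0,"turn":0,"grip":1},
    {"dx":0,"dy":0,"dz":0,"turn":0,"grip":1},
    {"dx":0,"dy":0,"dz":0,"turn":0,"grip":1},
    {"dx":0,"dy":0,"dz":0,"turn":0,"grip":1},
    {"dx":0,"dy":0,"dz":0,"turn":0,"grip":1}
  ]
}}

```text
time: 20.05
tcp_pos: [607.7, 1.0, 209.3]
orientation: [-0.0, -0.053, 0.999, -0.0]
force: [0.2, 0.3, -1.7]
gripper_width: 10.8
```

Request:
{"name": "move_arm", "arguments": {
  "plan": [
    {"dx":0,"dy":0,"dz":0.5,"turn":0,"grip":1},
    {"dx":0,"dy":0,"dz":0.5,"turn":0,"grip":1},
    {"dx":0,"dy":0,"dz":0.4,"turn":0,"grip":1},
    {"dx":0,"dy":0,"dz":0.2,"turn":0,"grip":1},
    {"dx":0,"dy":0,"dz":0,"turn":0,"grip":1},
    {"dx":0,"dy":0,"dz":0,"turn":0,"grip":1},
    {"dx":0,"dy":0,"dz":0,"turn":0,"grip":1},
    {"dx":0,"dy":0,"dz":0,"turn":0,"grip":1},
    {"dx":0,"dy":0,"dz":0,"turn":0,"grip":1},
    {"dx":0,"dy":0,"dz":0,"turn":0,"grip":1}
  ]
}}

```text
time: 21.3
tcp_pos: [607.7, 1.0, 207.7]
orientation: [-0.0, -0.053, 0.999, -0.0]
force: [-1.0, 0.2, -1.9]
gripper_width: 10.9
```

```bash
python3 sc.py sc6 230 205 60 60 10
```

```text
21.3 [607.7    1.05 207.7 ] F [-1.01  0.25 -1.92] w 10.874039725745712 groove in tool [-25.94  -0.08 -46.8 ]
```

View pics/sc6.png

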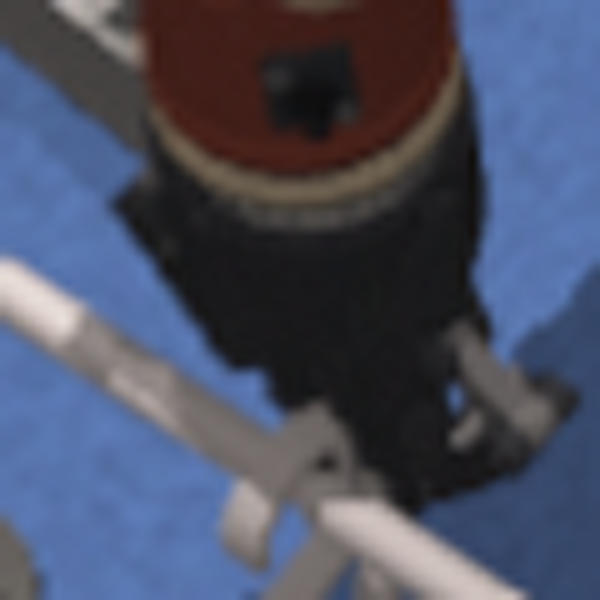

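Request:
{"name": "move_arm", "arguments": {
  "plan": [
    {"dx":0,"dy":0,"dz":0.5,"turn":0,"grip":1},
    {"dx":0,"dy":0,"dz":0.5,"turn":0,"grip":1},
    {"dx":0,"dy":0,"dz":0.4,"turn":0,"grip":1},
    {"dx":0,"dy":0,"dz":0.1,"turn":0,"grip":1},
    {"dx":0,"dy":0,"dz":0,"turn":0,"grip":1},
    {"dx":0,"dy":0,"dz":0,"turn":0,"grip":1},
    {"dx":0,"dy":0,"dz":0,"turn":0,"grip":1},
    {"dx":0,"dy":0,"dz":0,"turn":0,"grip":1},
    {"dx":0,"dy":0,"dz":0,"turn":0,"grip":1},
    {"dx":0,"dy":0,"dz":0,"turn":0,"grip":1}
  ]
}}

```text
time: 22.6
tcp_pos: [607.7, 1.1, 206.2]
orientation: [-0.0, -0.053, 0.999, -0.0]
force: [-0.3, -0.3, -1.4]
gripper_width: 11.1
```

Request:
{"name": "move_arm", "arguments": {
  "plan": [
    {"dx":0,"dy":0,"dz":0.5,"turn":0,"grip":1},
    {"dx":0,"dy":0,"dz":0.4,"turn":0,"grip":1},
    {"dx":0,"dy":0,"dz":0.4,"turn":0,"grip":1},
    {"dx":0,"dy":0,"dz":0,"turn":0,"grip":1},
    {"dx":0,"dy":0,"dz":0,"turn":0,"grip":1},
    {"dx":0,"dy":0,"dz":0,"turn":0,"grip":1},
    {"dx":0,"dy":0,"dz":0,"turn":0,"grip":1},
    {"dx":0,"dy":0,"dz":0,"turn":0,"grip":1},
    {"dx":0,"dy":0,"dz":0,"turn":0,"grip":1},
    {"dx":0,"dy":0,"dz":0,"turn":0,"grip":1}
  ]
}}

```text
time: 23.85
tcp_pos: [607.9, 1.1, 205.1]
orientation: [0.0, -0.053, 0.999, -0.0]
force: [-0.1, 0.6, 3.3]
gripper_width: 10.6
```

```bash
python3 sc.py sc7 230 205 60 60 10; python3 look.py w7
```

```text
23.85 [607.9    1.06 205.1 ] F [-0.12  0.59  3.31] w 10.638950812155906 groove in tool [-25.76  -0.07 -49.39]
23.9 tcp [607.93   1.02 205.08] 
 [[-0.99 -0.11  0.  ]
 [-0.11  0.99 -0.  ]
 [-0.   -0.   -1.  ]] F [-0.34 -0.22  4.24] w 10.712316563493275
```

View pics/sc7.png

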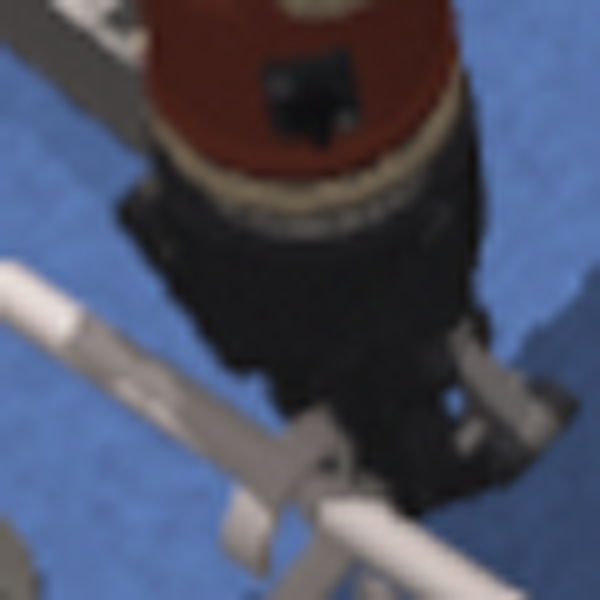

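View pics/w7.png

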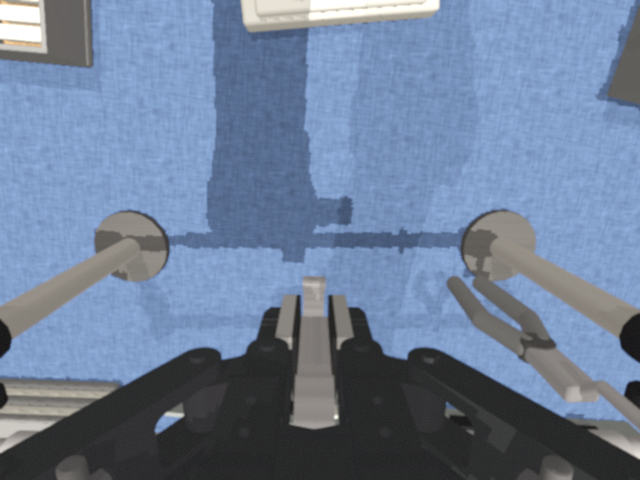

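Request:
{"name": "move_arm", "arguments": {
  "plan": [
    {"dx":0,"dy":0,"dz":0.2,"turn":0,"grip":1},
    {"dx":0,"dy":0,"dz":0.2,"turn":0,"grip":1},
    {"dx":0,"dy":0,"dz":0.2,"turn":0,"grip":1},
    {"dx":0,"dy":0,"dz":0,"turn":0,"grip":1},
    {"dx":0,"dy":0,"dz":0,"turn":0,"grip":1},
    {"dx":0,"dy":0,"dz":0,"turn":0,"grip":1},
    {"dx":0,"dy":0,"dz":0,"turn":0,"grip":1},
    {"dx":0,"dy":0,"dz":0,"turn":0,"grip":1},
    {"dx":0,"dy":0,"dz":0,"turn":0,"grip":1},
    {"dx":0,"dy":0,"dz":0,"turn":0,"grip":1}
  ]
}}

```text
time: 25.2
tcp_pos: [608.0, 1.1, 204.8]
orientation: [0.0, -0.053, 0.999, -0.0]
force: [-0.7, -0.2, 4.8]
gripper_width: 10.9
```

Run:
```python
from h import *
for k in range(4):
    s=readout.state();print(s['tcp_pos'],s['force'],s['wrist_torque']);cams.read_camera('wrist')
```

```text
[607.97   1.07 204.79] [-0.69 -0.21  4.78] [0.01 0.02 0.03]
[607.99   1.02 204.77] [-1.12 -1.36  4.85] [ 0.06 -0.    0.02]
[607.98   1.05 204.76] [-1.    0.37  6.18] [-0.02 -0.03 -0.  ]
[607.97   1.05 204.76] [-0.92  0.62  5.52] [ 0.04 -0.04  0.04]
```

Request:
{"name": "move_arm", "arguments": {
  "plan": [
    {"dx":0,"dy":0,"dz":0.3,"turn":0,"grip":1},
    {"dx":0,"dy":0,"dz":0.3,"turn":0,"grip":1},
    {"dx":0,"dy":0,"dz":0.3,"turn":0,"grip":1},
    {"dx":0,"dy":0,"dz":0,"turn":0,"grip":1},
    {"dx":0,"dy":0,"dz":0,"turn":0,"grip":1},
    {"dx":0,"dy":0,"dz":0,"turn":0,"grip":1},
    {"dx":0,"dy":0,"dz":0,"turn":0,"grip":1},
    {"dx":0,"dy":0,"dz":0,"turn":0,"grip":1},
    {"dx":0,"dy":0,"dz":0,"turn":0,"grip":1},
    {"dx":0,"dy":0,"dz":0,"turn":0,"grip":1}
  ]
}}

```text
time: 26.65
tcp_pos: [608.1, 1.1, 204.4]
orientation: [0.001, -0.053, 0.999, -0.0]
force: [-2.1, 0.2, 8.1]
gripper_width: 11.0
```

Run:
```python
from h import *
for k in range(4):
    s=readout.state();print(s['tcp_pos'],s['force'],s['wrist_torque']);i=cams.read_camera('wrist')
cv2.imwrite('pics/w8.png',i)
a=cv2.imread('pics/w7.png')[260:440,220:400]
cv2.imwrite('pics/w78.png',cv2.resize(np.hstack([a,i[260:440,220:400]]),(800,400)))
```

```text
[608.08   1.07 204.41] [-2.12  0.22  8.09] [-0.01  0.07  0.03]
[608.09   1.03 204.4 ] [-1.47 -0.72  7.74] [ 0.04  0.06 -0.  ]
[608.1    1.08 204.44] [-1.35  0.62  7.64] [ 0.05  0.08 -0.02]
[608.1    1.11 204.43] [-1.84  0.91  8.63] [ 0.01  0.07 -0.03]
```

View pics/w78.png

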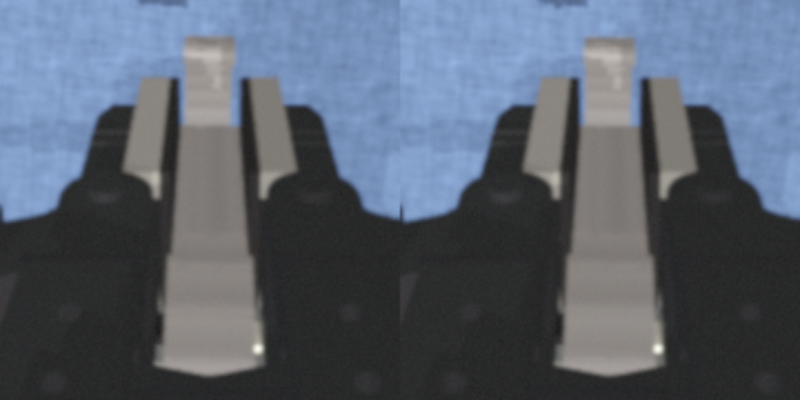

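Request:
{"name": "move_arm", "arguments": {
  "plan": [
    {"dx":0,"dy":0,"dz":0.3,"turn":0,"grip":1},
    {"dx":0,"dy":0,"dz":0.3,"turn":0,"grip":1},
    {"dx":0,"dy":0,"dz":0.3,"turn":0,"grip":1},
    {"dx":0,"dy":0,"dz":0.1,"turn":0,"grip":1},
    {"dx":0,"dy":0,"dz":0,"turn":0,"grip":1},
    {"dx":0,"dy":0,"dz":0,"turn":0,"grip":1},
    {"dx":0,"dy":0,"dz":0,"turn":0,"grip":1},
    {"dx":0,"dy":0,"dz":0,"turn":0,"grip":1},
    {"dx":0,"dy":0,"dz":0,"turn":0,"grip":1},
    {"dx":0,"dy":0,"dz":0,"turn":0,"grip":1}
  ]
}}

```text
time: 28.1
tcp_pos: [608.2, 1.0, 204.1]
orientation: [0.001, -0.053, 0.999, 0.0]
force: [-3.4, -0.5, 9.5]
gripper_width: 10.5
```

Run:
```python
from h import *
for k in range(4):
    s=readout.state();print(s['time'],s['tcp_pos'],s['force'],s['wrist_torque']);i=cams.read_camera('wrist')
```

```text
28.1 [608.23   1.04 204.06] [-3.38 -0.48  9.46] [ 0.05  0.2  -0.01]
28.15 [608.22   1.05 204.02] [-2.89  0.51  9.89] [ 0.07  0.24 -0.01]
28.2 [608.22   1.09 204.03] [-3.07 -0.47  9.81] [0.02 0.19 0.03]
28.25 [608.22   1.07 204.05] [-2.96 -0.12 10.17] [0.07 0.2  0.  ]
```

Request:
{"name": "move_arm", "arguments": {
  "plan": [
    {"dx":0,"dy":0,"dz":0.3,"turn":0,"grip":1},
    {"dx":0,"dy":0,"dz":0.2,"turn":0,"grip":1},
    {"dx":0,"dy":0,"dz":0,"turn":0,"grip":1},
    {"dx":0,"dy":0,"dz":0,"turn":0,"grip":1},
    {"dx":0,"dy":0,"dz":0,"turn":0,"grip":1},
    {"dx":0,"dy":0,"dz":0,"turn":0,"grip":1},
    {"dx":0,"dy":0,"dz":0,"turn":0,"grip":1},
    {"dx":0,"dy":0,"dz":0,"turn":0,"grip":1},
    {"dx":0,"dy":0,"dz":0,"turn":0,"grip":1},
    {"dx":0,"dy":0,"dz":0,"turn":0,"grip":1}
  ]
}}

```text
time: 29.55
tcp_pos: [608.3, 1.1, 203.8]
orientation: [0.001, -0.053, 0.999, 0.0]
force: [-2.9, -0.5, 10.3]
gripper_width: 10.7
```

Run:
```python
from h import *
for k in range(3):
    s=readout.state();print(s['time'],s['tcp_pos'],s['force'],s['wrist_torque']);i=cams.read_camera('wrist')
```

```text
29.55 [608.26   1.08 203.83] [-2.93 -0.52 10.27] [0.05 0.24 0.02]
29.6 [608.27   1.1  203.82] [-3.31  0.39 10.92] [0.05 0.24 0.05]
29.65 [608.27   1.07 203.83] [-2.79  0.52 10.1 ] [0.12 0.23 0.02]
```

Request:
{"name": "move_arm", "arguments": {
  "plan": [
    {"dx":0,"dy":0,"dz":0.2,"turn":0,"grip":1},
    {"dx":0,"dy":0,"dz":0.2,"turn":0,"grip":1},
    {"dx":0,"dy":0,"dz":0,"turn":0,"grip":1},
    {"dx":0,"dy":0,"dz":0,"turn":0,"grip":1},
    {"dx":0,"dy":0,"dz":0,"turn":0,"grip":1},
    {"dx":0,"dy":0,"dz":0,"turn":0,"grip":1},
    {"dx":0,"dy":0,"dz":0,"turn":0,"grip":1},
    {"dx":0,"dy":0,"dz":0,"turn":0,"grip":1},
    {"dx":0,"dy":0,"dz":0,"turn":0,"grip":1},
    {"dx":0,"dy":0,"dz":0,"turn":0,"grip":1}
  ]
}}

```text
time: 30.95
tcp_pos: [608.3, 1.1, 203.7]
orientation: [0.001, -0.053, 0.999, 0.0]
force: [-3.8, 0.0, 11.3]
gripper_width: 10.4
```

Request:
{"name": "move_arm", "arguments": {
  "plan": [
    {"dx":0,"dy":0,"dz":-0.8,"turn":0,"grip":1},
    {"dx":0,"dy":0,"dz":-1,"turn":0,"grip":1},
    {"dx":0,"dy":0,"dz":-1,"turn":0,"grip":1},
    {"dx":0,"dy":0,"dz":-0.7,"turn":0,"grip":1},
    {"dx":0,"dy":0,"dz":0,"turn":0,"grip":1},
    {"dx":0,"dy":0,"dz":0,"turn":0,"grip":1},
    {"dx":0,"dy":0,"dz":0,"turn":0,"grip":1},
    {"dx":0,"dy":0,"dz":0,"turn":0,"grip":1},
    {"dx":0,"dy":0,"dz":0,"turn":0,"grip":1},
    {"dx":0,"dy":0,"dz":0,"turn":0,"grip":1}
  ]
}}

```text
time: 32.2
tcp_pos: [607.9, 1.1, 205.0]
orientation: [0.0, -0.053, 0.999, -0.0]
force: [0.6, -0.7, 4.9]
gripper_width: 11.0
```

Run:
```python
from h import *
for k in range(3):
    s=readout.state();print(s['time'],s['tcp_pos'],s['force'],s['wrist_torque']);i=cams.read_camera('wrist')
cv2.imwrite('pics/w9.png',i)
```

```text
32.2 [607.85   1.06 205.04] [ 0.64 -0.69  4.87] [ 0.01 -0.22  0.07]
32.25 [607.86   1.04 205.06] [0.13 0.05 3.7 ] [ 0.01 -0.21 -0.01]
32.3 [607.84   1.05 205.04] [1.26 0.72 3.91] [ 0.06 -0.17 -0.  ]
```

Request:
{"name": "move_arm", "arguments": {
  "plan": [
    {"dx":0,"dy":0,"dz":-0.5,"turn":0,"grip":1},
    {"dx":0,"dy":0,"dz":-0.4,"turn":0,"grip":1},
    {"dx":0,"dy":0,"dz":0,"turn":0,"grip":1},
    {"dx":0,"dy":0,"dz":0,"turn":0,"grip":1},
    {"dx":0,"dy":0,"dz":0,"turn":0,"grip":0.8},
    {"dx":0,"dy":0,"dz":0,"turn":0,"grip":0.6},
    {"dx":0,"dy":0,"dz":0,"turn":0,"grip":0.4},
    {"dx":0,"dy":0,"dz":0,"turn":0,"grip":0.3},
    {"dx":0,"dy":0,"dz":0,"turn":0,"grip":0.3},
    {"dx":0,"dy":0,"dz":0,"turn":0,"grip":0.3}
  ]
}}

```text
time: 33.6
tcp_pos: [607.6, 1.1, 205.9]
orientation: [-0.0, -0.053, 0.999, -0.0]
force: [0.4, 0.7, 0.4]
gripper_width: 60.0
```

```bash
python3 sc.py sc8 230 205 60 60 10; python3 look.py w10
```

```text
33.6 [607.64   1.07 205.9 ] F [0.39 0.68 0.44] w 59.98044111060069 groove in tool [-25.98  -0.1  -48.6 ]
33.65 tcp [607.67   1.06 205.91] 
 [[-0.99 -0.11 -0.  ]
 [-0.11  0.99 -0.  ]
 [ 0.   -0.   -1.  ]] F [-0.3   0.44  0.4 ] w 59.8302946017993
```

View pics/sc8.png

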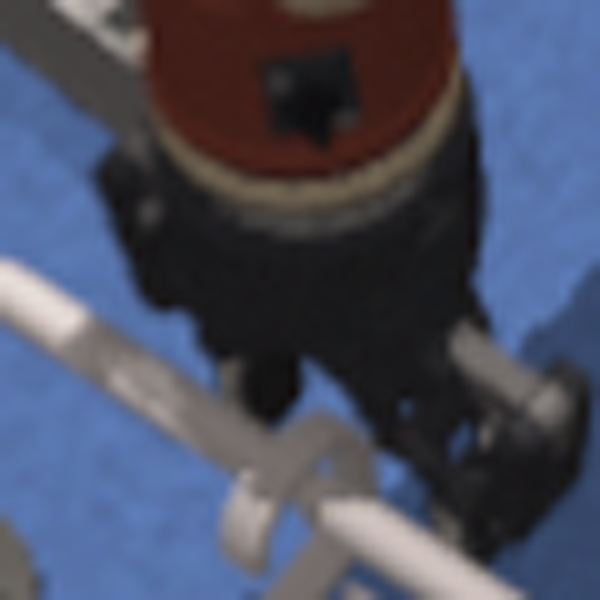

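View pics/w10.png

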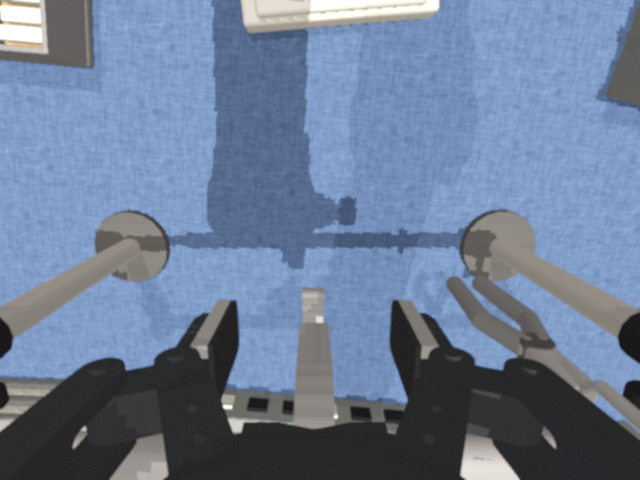

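Run:
```python
from ov import *
import pickle
out=[]
for n,off in (('cad3',None),('w7',(25.5,7)),('w10',(25.5,7))):
    m,s=pickle.load(open(n+'.pkl','rb'));p,T=tool(s)
    i=cv2.imread(f'pics/{n}.png');x,y,w,h=270,265,90,160;f=3.7
    k=cv2.resize(i[y:y+h,x:x+w],None,fx=f,fy=f,interpolation=cv2.INTER_CUBIC)
    for dy,c in((6,(0,0,255)),(-6,(0,255,0))):
        P=curve();P[:,1]=dy
        W=p+(P*[-1,1,-1]+[-25.5,1.3,7])@T.T
        cv2.polylines(k,[((proj(m,W)-[x,y]+.5)*f).astype(np.int32)],False,c,1)
    out.append(k[:590,:266])
cv2.imwrite('pics/ov5.png',np.hstack(out))
```

```text
(no output)
```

View pics/ov5.png

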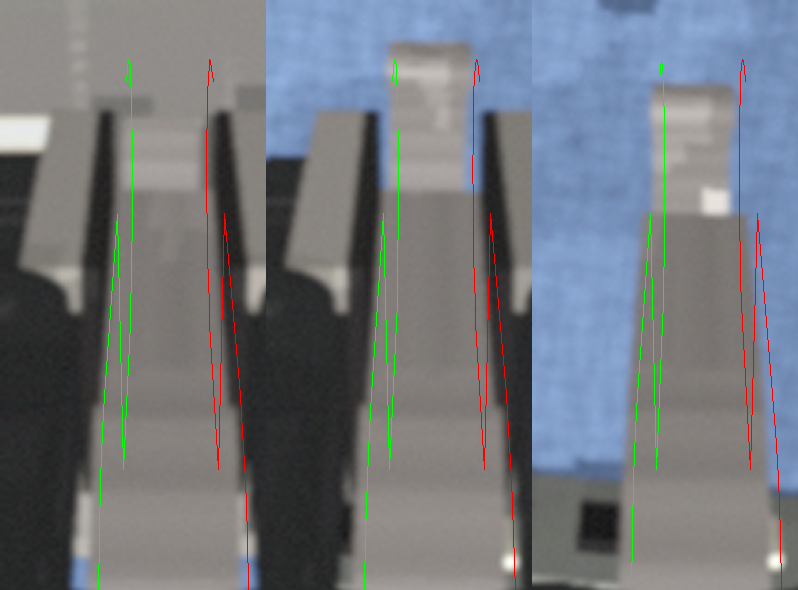

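Request:
{"name": "move_arm", "arguments": {
  "plan": [
    {"dx":6,"dy":0,"dz":0,"turn":0,"grip":0.1},
    {"dx":14,"dy":0,"dz":0,"turn":0,"grip":0},
    {"dx":20,"dy":0,"dz":0,"turn":0,"grip":0},
    {"dx":20,"dy":0,"dz":0,"turn":0,"grip":0},
    {"dx":5,"dy":0,"dz":0,"turn":0,"grip":0},
    {"dx":0,"dy":0,"dz":0,"turn":0,"grip":0},
    {"dx":0,"dy":0,"dz":0,"turn":0,"grip":0},
    {"dx":0,"dy":0,"dz":0,"turn":5,"grip":0},
    {"dx":15,"dy":20,"dz":0,"turn":5.7,"grip":0},
    {"dx":25,"dy":34,"dz":0,"turn":0,"grip":0}
  ]
}}

```text
time: 34.95
tcp_pos: [506.5, 49.1, 205.8]
orientation: [0.001, 0.043, 0.999, -0.0]
force: [0.1, 0.7, 0.3]
gripper_width: 85.4
```

```bash
python3 sc.py sc9 230 205 60 60 10; python3 look.py w11
```

```text
34.95 [506.5   49.1  205.76] F [0.15 0.71 0.28] w 85.37506548601858 groove in tool [-130.49  -34.39  -48.53]
35.0 tcp [502.2   57.07 205.46] 
 [[-1.    0.07 -0.  ]
 [ 0.07  1.    0.  ]
 [ 0.    0.   -1.  ]] F [-3.57  3.8  -1.3 ] w 85.6144430328842
```

View pics/sc9.png

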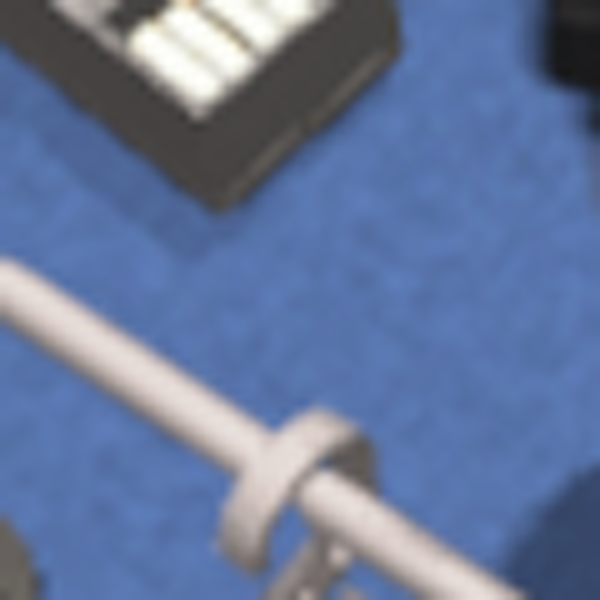

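View pics/w11.png

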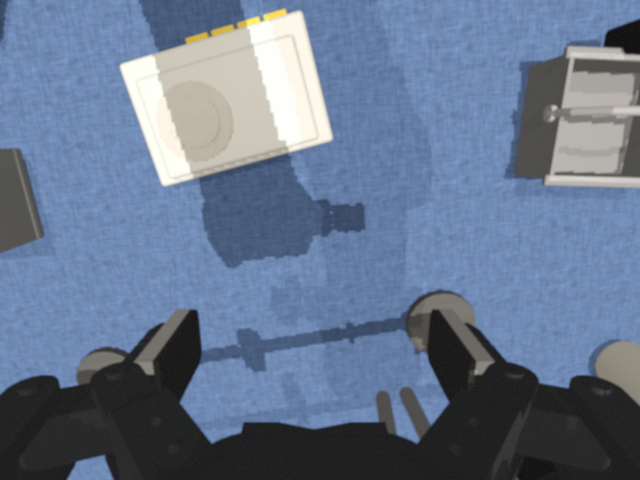

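Request:
{"name": "move_arm", "arguments": {
  "plan": [
    {"dx":25.5,"dy":38.3,"dz":0,"turn":0,"grip":0},
    {"dx":25.5,"dy":38.3,"dz":0,"turn":0,"grip":0},
    {"dx":25.5,"dy":38.3,"dz":0,"turn":0,"grip":0},
    {"dx":25.5,"dy":38.3,"dz":0,"turn":0,"grip":0},
    {"dx":25.5,"dy":38.3,"dz":0,"turn":0,"grip":0},
    {"dx":25.5,"dy":38.3,"dz":10,"turn":0,"grip":0},
    {"dx":0,"dy":0,"dz":30,"turn":0,"grip":0},
    {"dx":0,"dy":0,"dz":20,"turn":0,"grip":0},
    {"dx":0,"dy":0,"dz":0,"turn":0,"grip":0},
    {"dx":0,"dy":0,"dz":0,"turn":0,"grip":0}
  ]
}}

```text
time: 36.3
tcp_pos: [372.8, 291.7, 146.5]
orientation: [0.001, 0.041, 0.999, 0.0]
force: [-0.8, -0.0, 0.4]
gripper_width: 85.4
```

```bash
python3 look.py bin2 grip bail
```

```text
36.3 tcp [372.8  291.67 146.51] 
 [[-1.    0.08  0.  ]
 [ 0.08  1.    0.  ]
 [-0.    0.   -1.  ]] F [-0.83 -0.03  0.38] w 85.40212473799392
grip [(array([324.7, 260.4]), 0.98), (array([620.6,  61.3]), 0.63)]
bail [(array([328.2, 373.4]), 0.93)]
```

View pics/bin2.png

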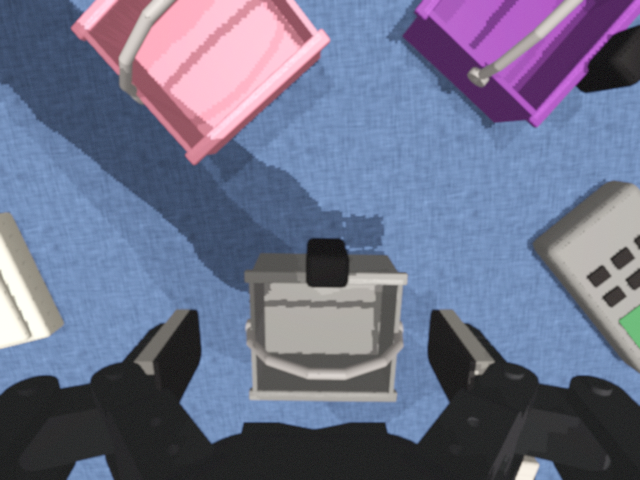

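Run:
```python
from h import *
import pickle
m,s=pickle.load(open('bin2.pkl','rb'));p,T=tool(s)
i=cv2.imread('pics/bin2.png');k=cv2.resize(i[225:300,280:380],(800,600),interpolation=cv2.INTER_CUBIC);k=cv2.convertScaleAbs(k,alpha=2.5);cv2.imwrite('pics/bin2z.png',k)
tl=lambda q,z:T.T@(atz(m,q,z)-p)
print('rim corners tool',[tl(q,55) for q in((248,278),(406,278),(396,397),(251,397))])
print('block edges', tl((307,262),75),tl((348.5,262),75), tl((327,286),75),tl((327,240),75))
print('bail mid',tl((327,375),99),tl((247,335),55),tl((402,335),55))
```

```text
rim corners tool [array([-18.6 , -42.22,  91.49]), array([-18.82,  60.38,  91.59]), array([-109.71,   59.24,   91.7 ]), array([-109.42,  -44.7 ,   91.6 ])]
block edges [-1.23 -3.44 71.5 ] [-1.28 20.88 71.53] [-16.32   8.39  71.54] [12.08  8.18 71.5 ]
bail mid [-61.24   7.98  47.59] [-59.83 -44.98  91.54] [-60.08  60.36  91.64]
```

View pics/bin2z.png

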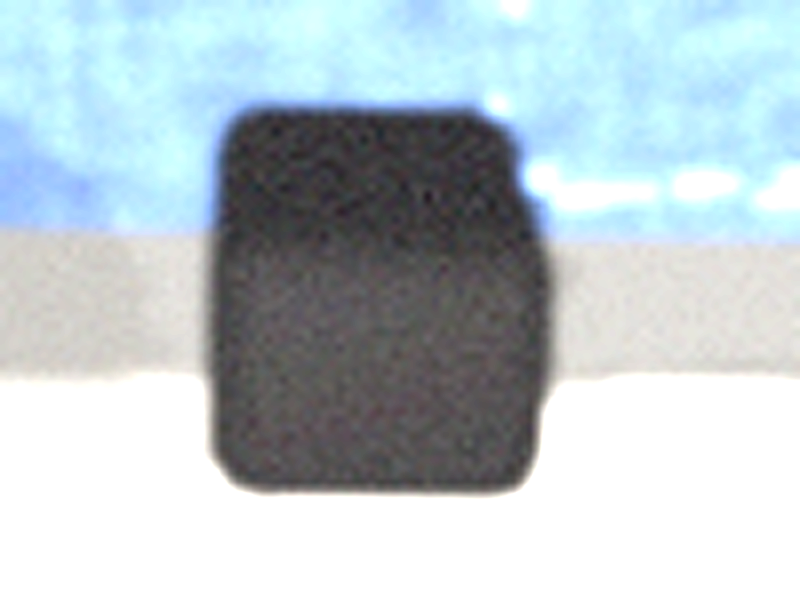

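Request:
{"name": "move_arm", "arguments": {
  "plan": [
    {"dx":5,"dy":7,"dz":10,"turn":0,"grip":0},
    {"dx":0,"dy":0,"dz":30,"turn":0,"grip":0},
    {"dx":0,"dy":0,"dz":32,"turn":0,"grip":0},
    {"dx":0,"dy":0,"dz":22,"turn":0,"grip":0},
    {"dx":0,"dy":0,"dz":10.5,"turn":0,"grip":0},
    {"dx":0,"dy":0,"dz":0,"turn":0,"grip":0},
    {"dx":0,"dy":0,"dz":0,"turn":0,"grip":0.4},
    {"dx":0,"dy":0,"dz":0,"turn":0,"grip":0.6},
    {"dx":0,"dy":0,"dz":0,"turn":0,"grip":1},
    {"dx":0,"dy":0,"dz":0,"turn":0,"grip":1}
  ]
}}

```text
time: 37.7
tcp_pos: [367.5, 299.0, 42.1]
orientation: [0.0, 0.041, 0.999, 0.0]
force: [-0.8, -0.4, 5.2]
gripper_width: 24.8
```

```bash
python3 look.py bin3
```

```text
37.7 tcp [367.49 298.99  42.05] 
 [[-1.    0.08  0.  ]
 [ 0.08  1.    0.  ]
 [-0.    0.   -1.  ]] F [-0.82 -0.44  5.16] w 24.78496808808532
```

View pics/bin3.png

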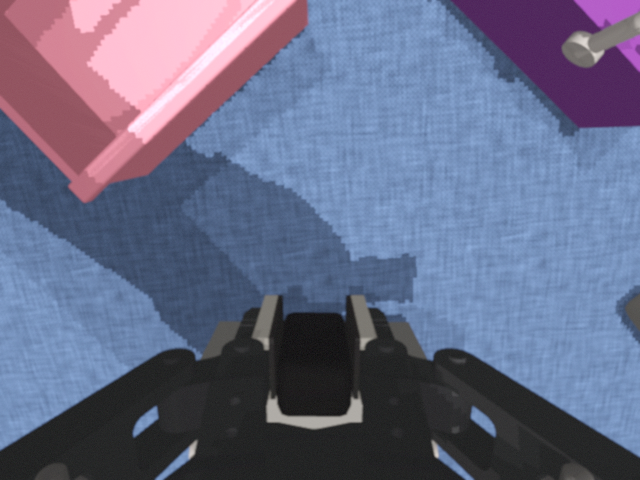

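Request:
{"name": "move_arm", "arguments": {
  "plan": [
    {"dx":0,"dy":0,"dz":-3,"turn":0,"grip":1},
    {"dx":0,"dy":0,"dz":-8,"turn":0,"grip":1},
    {"dx":0,"dy":0,"dz":-14,"turn":0,"grip":1},
    {"dx":0,"dy":0,"dz":-18,"turn":0,"grip":1},
    {"dx":0,"dy":0,"dz":-20,"turn":0,"grip":1},
    {"dx":0,"dy":0,"dz":-17.5,"turn":0,"grip":1},
    {"dx":0,"dy":0,"dz":0,"turn":-3.7,"grip":1},
    {"dx":0,"dy":0,"dz":0,"turn":-4,"grip":1},
    {"dx":0,"dy":0,"dz":0,"turn":-3,"grip":1},
    {"dx":-8,"dy":-20,"dz":0,"turn":0,"grip":1}
  ]
}}

```text
time: 39.0
tcp_pos: [376.7, 281.2, 122.8]
orientation: [0.0, -0.055, 0.999, 0.001]
force: [-0.3, -0.3, -1.6]
gripper_width: 25.0
```

```bash
python3 sc.py sc10 340 200 110 110 5; python3 look.py bin4
```

```text
39.0 [376.72 281.16 122.77] F [-0.28 -0.27 -1.64] w 25.00972892709319 groove in tool [-224.98 -303.63 -132.16]
39.05 tcp [378.9  276.38 122.64] 
 [[-0.99 -0.1   0.  ]
 [-0.1   0.99 -0.  ]
 [-0.   -0.   -1.  ]] F [ 0.91 -3.71 -0.98] w 25.011436144462404
```

View pics/sc10.png

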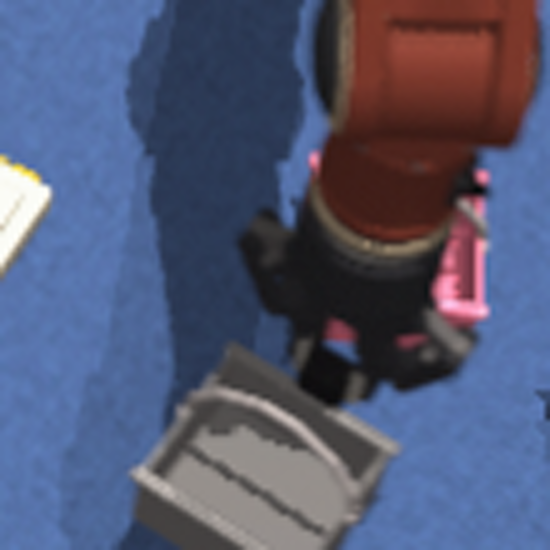

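View pics/bin4.png

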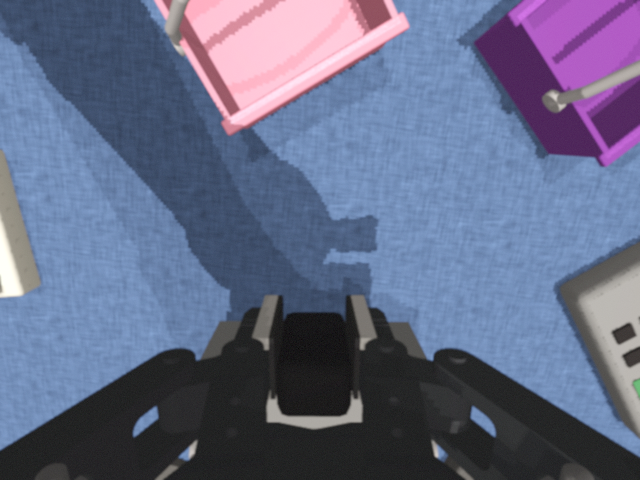

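Request:
{"name": "move_arm", "arguments": {
  "plan": [
    {"dx":-13,"dy":-40,"dz":0,"turn":0,"grip":1},
    {"dx":-14,"dy":-43,"dz":0,"turn":0,"grip":1},
    {"dx":-13,"dy":-43,"dz":0,"turn":0,"grip":1},
    {"dx":0,"dy":-43,"dz":0,"turn":0,"grip":1},
    {"dx":3,"dy":-43,"dz":0,"turn":0,"grip":1},
    {"dx":4,"dy":-38,"dz":0,"turn":0,"grip":1},
    {"dx":4,"dy":-30,"dz":0,"turn":0,"grip":1},
    {"dx":0,"dy":-16,"dz":0,"turn":0,"grip":1},
    {"dx":0,"dy":0,"dz":0,"turn":0,"grip":1},
    {"dx":0,"dy":0,"dz":0,"turn":0,"grip":1}
  ]
}}

```text
time: 40.35
tcp_pos: [437.4, -10.3, 122.1]
orientation: [0.0, -0.053, 0.999, 0.0]
force: [-0.2, 0.0, -1.7]
gripper_width: 25.3
```

```bash
python3 sc.py sc11 220 200 110 110 5; python3 look.py w12;  python3 - <<'E'
from h import *
p,T=tool();b=p+T@np.array([-65.6,0,-57]);seat=np.array([635,4,143.6]);print('bail',b,'seat-bail in tool',T.T@(seat-b))
E
```

```text
40.35 [437.39 -10.28 122.14] F [-0.18  0.01 -1.71] w 25.26845645506526 groove in tool [-196.53   -6.93 -132.3 ]
40.4 tcp [437.36 -10.15 122.09] 
 [[-0.99 -0.11  0.  ]
 [-0.11  0.99  0.  ]
 [-0.    0.   -1.  ]] F [ 0.22  0.01 -1.71] w 25.176367235429716
bail [502.57  -3.16 179.04] seat-bail in tool [-132.43   -7.13   35.45]
```

View pics/sc11.png

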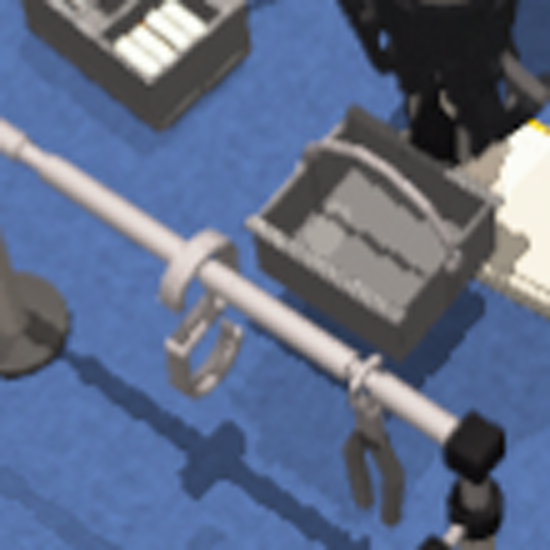

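```bash
cat > ov6.py <<'E'
from ov import *
import sys
S=cams.camera_model('scene');i=cv2.imread(sys.argv[1])
x,y,w,h=245,238,40,45;f=13
k=cv2.resize(i[y:y+h,x:x+w],None,fx=f,fy=f,interpolation=cv2.INTER_CUBIC);k0=k.copy()
Rz=R.from_euler('z',6,degrees=True).as_matrix();b=np.array([-0.85,-0.4])
for dy,c in((6,(0,0,255)),(-6,(0,255,0))):
    P=curve();P[:,1]=dy;W=P@Rz.T+np.array([635,4.,198.6]);cv2.polylines(k,[((proj(S,W)+b-[x,y]+.5)*f).astype(np.int32)],False,c,1)
cv2.imwrite('pics/'+sys.argv[2],cv2.resize(np.hstack([k0,k]),(800,450)))
E
python3 ov6.py pics/sc11_f.png ov6.png
```

```text
(no output)
```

View pics/ov6.png

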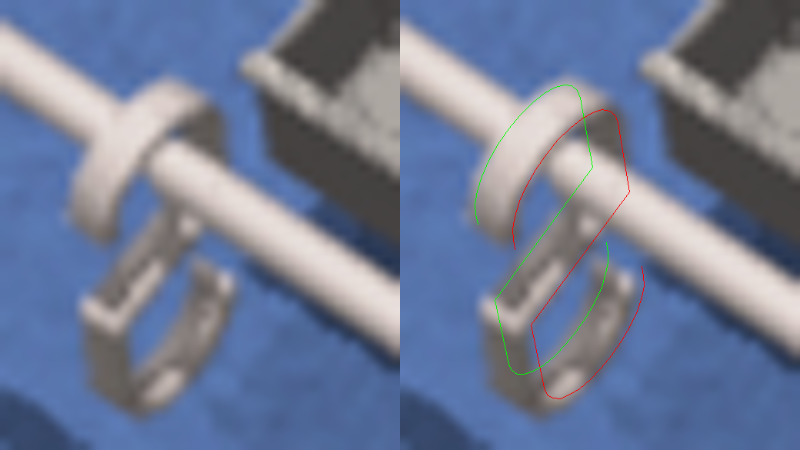

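Request:
{"name": "move_arm", "arguments": {
  "plan": [
    {"dx":-6,"dy":-3,"dz":0,"turn":0,"grip":1},
    {"dx":-14,"dy":-4.1,"dz":0,"turn":0,"grip":1},
    {"dx":-18,"dy":0,"dz":0,"turn":0,"grip":1},
    {"dx":-18,"dy":0,"dz":0,"turn":0,"grip":1},
    {"dx":-16,"dy":0,"dz":0,"turn":0,"grip":1},
    {"dx":-10,"dy":0,"dz":0,"turn":0,"grip":1},
    {"dx":-6,"dy":0,"dz":0,"turn":0,"grip":1},
    {"dx":0,"dy":0,"dz":0,"turn":0,"grip":1},
    {"dx":0,"dy":0,"dz":0,"turn":0,"grip":1},
    {"dx":0,"dy":0,"dz":0,"turn":0,"grip":1}
  ]
}}

```text
time: 41.7
tcp_pos: [525.1, -9.5, 121.9]
orientation: [-0.0, -0.053, 0.999, -0.0]
force: [-0.2, -0.7, -1.4]
gripper_width: 25.0
```

```bash
python3 sc.py sc12 235 220 60 60 10;  python3 - <<'E'
from h import *
p,T=tool();b=p+T@np.array([-65.6,0,-57]);seat=np.array([635,4,143.6]);print('bail',b,'seat-bail in tool',T.T@(seat-b))
E
```

```text
41.7 [525.09  -9.55 121.94] F [-0.19 -0.66 -1.37] w 24.969810359637115 groove in tool [-109.12    1.78 -132.62]
bail [590.46  -2.63 178.94] seat-bail in tool [-45.01   1.92  35.32]
```

View pics/sc12.png

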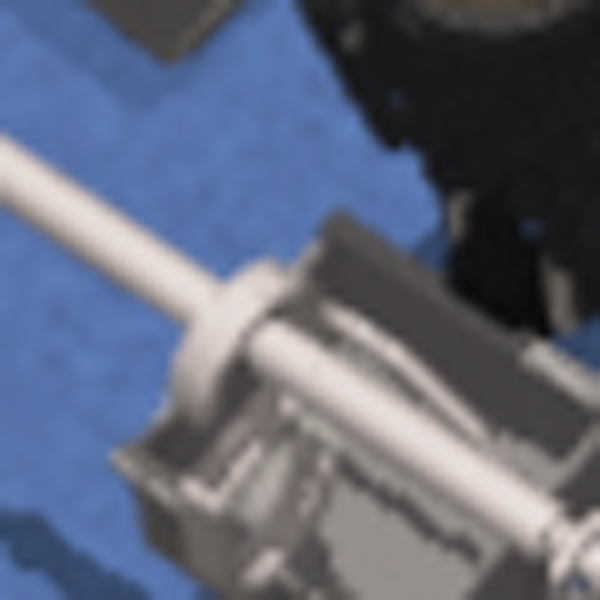

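Request:
{"name": "move_arm", "arguments": {
  "plan": [
    {"dx":-4,"dy":1.9,"dz":0,"turn":0,"grip":1},
    {"dx":-7,"dy":0,"dz":0,"turn":0,"grip":1},
    {"dx":-8,"dy":0,"dz":0,"turn":0,"grip":1},
    {"dx":-8,"dy":0,"dz":0,"turn":0,"grip":1},
    {"dx":-7,"dy":0,"dz":0,"turn":0,"grip":1},
    {"dx":-4,"dy":0,"dz":0,"turn":0,"grip":1},
    {"dx":-3,"dy":0,"dz":0,"turn":0,"grip":1},
    {"dx":-1,"dy":0,"dz":0,"turn":0,"grip":1},
    {"dx":0,"dy":0,"dz":0,"turn":0,"grip":1},
    {"dx":0,"dy":0,"dz":0,"turn":0,"grip":1}
  ]
}}

```text
time: 43.0
tcp_pos: [567.0, -3.2, 121.9]
orientation: [-0.0, -0.053, 0.999, -0.0]
force: [0.0, -0.1, -1.6]
gripper_width: 25.0
```

```bash
python3 sc.py sc13 235 220 60 60 10;  python3 - <<'E'
from h import *
p,T=tool();b=p+T@np.array([-65.6,0,-57]);seat=np.array([635,4,143.6]);print('bail',b,'seat-bail in tool',T.T@(seat-b),readout.state()['force'])
cv2.imwrite('pics/w13.png',cams.read_camera('wrist'))
E
```

```text
43.0 [566.97  -3.16 121.93] F [ 0.02 -0.12 -1.59] w 24.973649337112928 groove in tool [ -66.85   -0.17 -132.59]
bail [632.2    3.76 178.94] seat-bail in tool [-2.81 -0.05 35.34] [ 0.19 -1.21 -1.31]
```

View pics/sc13.png

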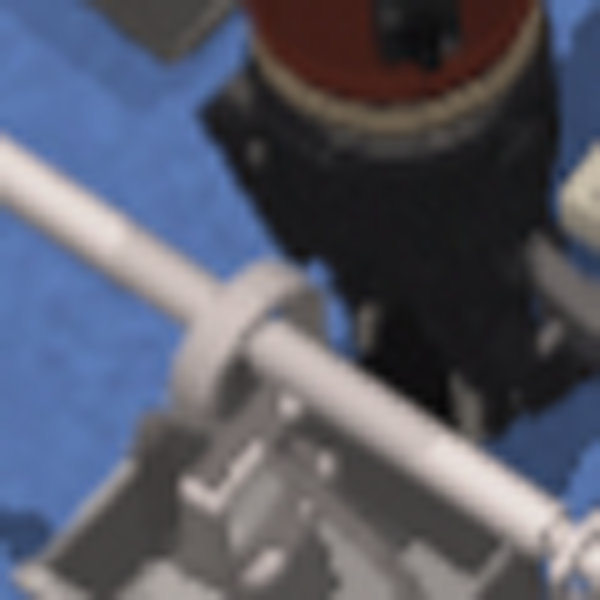

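View pics/w13.png

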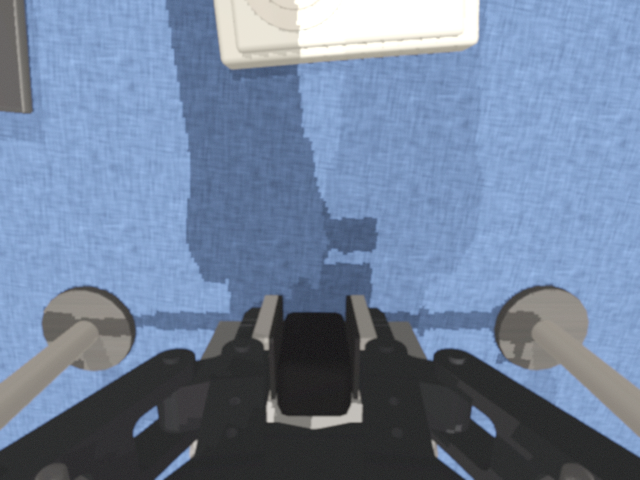

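Request:
{"name": "move_arm", "arguments": {
  "plan": [
    {"dx":0,"dy":0,"dz":2,"turn":0,"grip":1},
    {"dx":0,"dy":0,"dz":4,"turn":0,"grip":1},
    {"dx":0,"dy":0,"dz":5,"turn":0,"grip":1},
    {"dx":0,"dy":0,"dz":6,"turn":0,"grip":1},
    {"dx":0,"dy":0,"dz":5,"turn":0,"grip":1},
    {"dx":0,"dy":0,"dz":3,"turn":0,"grip":1},
    {"dx":0,"dy":0,"dz":1,"turn":0,"grip":1},
    {"dx":0,"dy":0,"dz":0,"turn":0,"grip":1},
    {"dx":0,"dy":0,"dz":0,"turn":0,"grip":1},
    {"dx":0,"dy":0,"dz":0,"turn":0,"grip":1}
  ]
}}

```text
time: 44.35
tcp_pos: [567.3, -3.1, 96.1]
orientation: [0.0, -0.053, 0.999, -0.0]
force: [0.3, 0.0, -1.6]
gripper_width: 24.8
```

```bash
python3 sc.py sc14 225 230 75 75 8
```

```text
44.35 [567.26  -3.11  96.07] F [ 0.31  0.03 -1.59] w 24.827923606620804 groove in tool [ -66.64   -0.2  -158.41]
```

View pics/sc14.png

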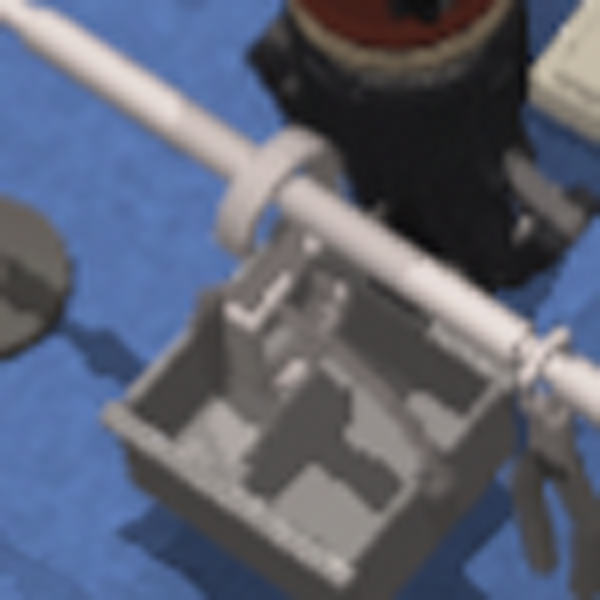

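Request:
{"name": "move_arm", "arguments": {
  "plan": [
    {"dx":0,"dy":0,"dz":2,"turn":0,"grip":1},
    {"dx":0,"dy":0,"dz":2,"turn":0,"grip":1},
    {"dx":0,"dy":0,"dz":1.5,"turn":0,"grip":1},
    {"dx":0,"dy":0,"dz":1,"turn":0,"grip":1},
    {"dx":0,"dy":0,"dz":0.7,"turn":0,"grip":1},
    {"dx":0,"dy":0,"dz":0.5,"turn":0,"grip":1},
    {"dx":0,"dy":0,"dz":0.3,"turn":0,"grip":1},
    {"dx":0,"dy":0,"dz":0,"turn":0,"grip":1},
    {"dx":0,"dy":0,"dz":0,"turn":0,"grip":1},
    {"dx":0,"dy":0,"dz":0,"turn":0,"grip":1}
  ]
}}

```text
time: 45.65
tcp_pos: [567.3, -3.1, 88.0]
orientation: [0.0, -0.053, 0.999, -0.0]
force: [0.4, 0.2, -0.4]
gripper_width: 25.0
```

Request:
{"name": "move_arm", "arguments": {
  "plan": [
    {"dx":0,"dy":0,"dz":0.4,"turn":0,"grip":1},
    {"dx":0,"dy":0,"dz":0.4,"turn":0,"grip":1},
    {"dx":0,"dy":0,"dz":0,"turn":0,"grip":1},
    {"dx":0,"dy":0,"dz":0,"turn":0,"grip":1},
    {"dx":0,"dy":0,"dz":0,"turn":0,"grip":1},
    {"dx":0,"dy":0,"dz":0,"turn":0,"grip":1},
    {"dx":0,"dy":0,"dz":0,"turn":0,"grip":1},
    {"dx":0,"dy":0,"dz":0,"turn":0,"grip":1},
    {"dx":0,"dy":0,"dz":0,"turn":0,"grip":1},
    {"dx":0,"dy":0,"dz":0,"turn":0,"grip":1}
  ]
}}

```text
time: 46.9
tcp_pos: [567.2, -3.2, 87.2]
orientation: [0.0, -0.053, 0.999, -0.0]
force: [0.6, 0.1, 2.0]
gripper_width: 24.9
```

```bash
python3 sc.py sc15 225 230 75 75 8
python3 - <<'E'
from h import *
for k in range(3):
    s=readout.state();print(s['time'],s['tcp_pos'],s['force'],s['wrist_torque']);cams.read_camera('wrist')
E
```

```text
46.9 [567.25  -3.15  87.19] F [0.62 0.1  2.03] w 24.852176605737174 groove in tool [ -66.64   -0.15 -167.3 ]
46.95 [567.25  -3.19  87.16] [0.33 0.3  1.54] [-0.01 -0.23  0.05]
47.0 [567.22  -3.11  87.15] [-0.23 -0.99  1.89] [ 0.01 -0.19  0.04]
47.05 [567.23  -3.13  87.17] [ 1.01 -0.14  2.95] [ 0.06 -0.17  0.02]
```

View pics/sc15.png

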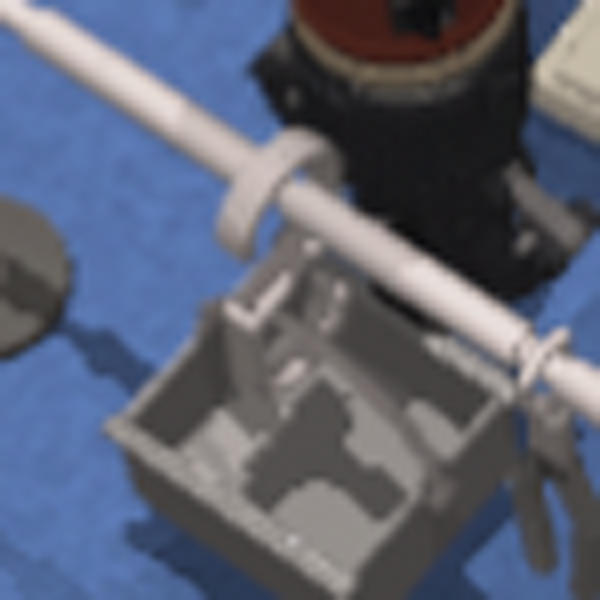

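Request:
{"name": "move_arm", "arguments": {
  "plan": [
    {"dx":0,"dy":0,"dz":-0.4,"turn":0,"grip":1},
    {"dx":0,"dy":0,"dz":-0.1,"turn":0,"grip":1},
    {"dx":0,"dy":0,"dz":0,"turn":0,"grip":1},
    {"dx":0,"dy":0,"dz":0,"turn":0,"grip":0.65},
    {"dx":0,"dy":0,"dz":0,"turn":0,"grip":0.6},
    {"dx":0,"dy":0,"dz":0,"turn":0,"grip":0.5},
    {"dx":0,"dy":0,"dz":0,"turn":0,"grip":0.3},
    {"dx":0,"dy":0,"dz":0,"turn":0,"grip":0.1},
    {"dx":0,"dy":0,"dz":0,"turn":0,"grip":0.1},
    {"dx":0,"dy":0,"dz":0,"turn":0,"grip":0.1}
  ]
}}

```text
time: 48.35
tcp_pos: [567.2, -3.1, 87.6]
orientation: [-0.0, -0.053, 0.999, -0.0]
force: [0.7, -1.1, 1.1]
gripper_width: 76.6
```

```bash
python3 sc.py sc16 225 230 75 75 8; python3 look.py w16
```

```text
48.35 [567.15  -3.14  87.63] F [ 0.68 -1.1   1.13] w 76.62706933402434 groove in tool [ -66.7    -0.17 -166.87]
48.4 tcp [567.16  -3.14  87.62] 
 [[-0.99 -0.11 -0.  ]
 [-0.11  0.99 -0.  ]
 [ 0.   -0.   -1.  ]] F [ 0.04  0.28 -0.08] w 77.01794031582347
```

View pics/sc16.png

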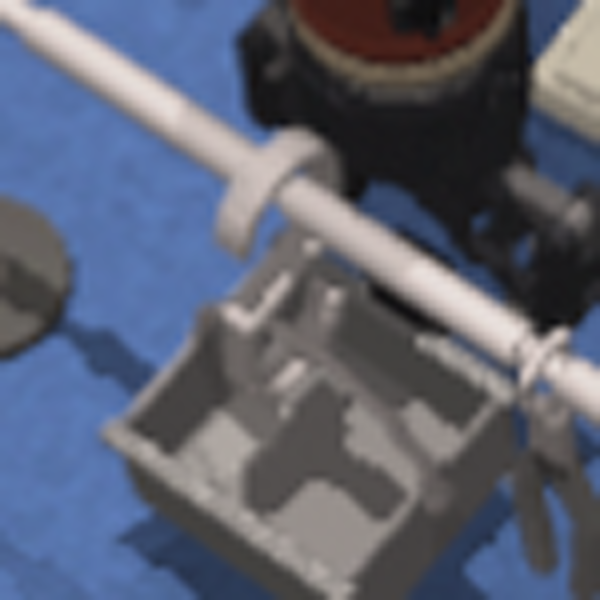

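View pics/w16.png

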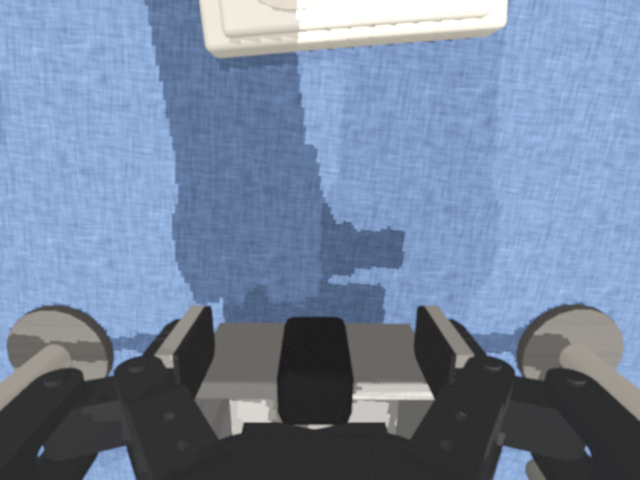

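Request:
{"name": "move_arm", "arguments": {
  "plan": [
    {"dx":2,"dy":0,"dz":0,"turn":0,"grip":0},
    {"dx":5,"dy":0,"dz":0,"turn":0,"grip":0},
    {"dx":10,"dy":0,"dz":0,"turn":0,"grip":0},
    {"dx":15,"dy":0,"dz":0,"turn":0,"grip":0},
    {"dx":20,"dy":0,"dz":0,"turn":0,"grip":0},
    {"dx":25,"dy":0,"dz":0,"turn":0,"grip":0},
    {"dx":25,"dy":0,"dz":-10,"turn":0,"grip":0},
    {"dx":15,"dy":0,"dz":-30,"turn":0,"grip":0},
    {"dx":0,"dy":0,"dz":-30,"turn":0,"grip":0},
    {"dx":0,"dy":0,"dz":0,"turn":0,"grip":0}
  ]
}}

```text
time: 49.7
tcp_pos: [451.5, -15.5, 159.5]
orientation: [0.002, -0.052, 0.999, -0.0]
force: [0.1, 0.2, 0.1]
gripper_width: 85.3
```

```bash
python3 sc.py sc17 215 225 85 75 8
python3 - <<'E'
from h import *
i=cams.read_camera('top');cv2.imwrite('pics/top17.png',i)
print(readout.state()['time'])
E
```

```text
49.7 [451.55 -15.54 159.55] F [0.12 0.23 0.06] w 85.29324975445536 groove in tool [-183.42    0.    -94.06]
49.8
```

View pics/sc17.png

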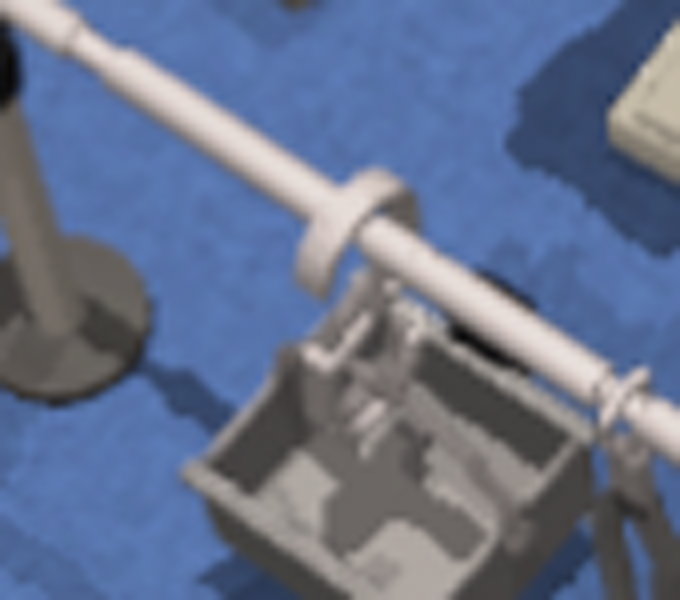

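View pics/sc17_f.png

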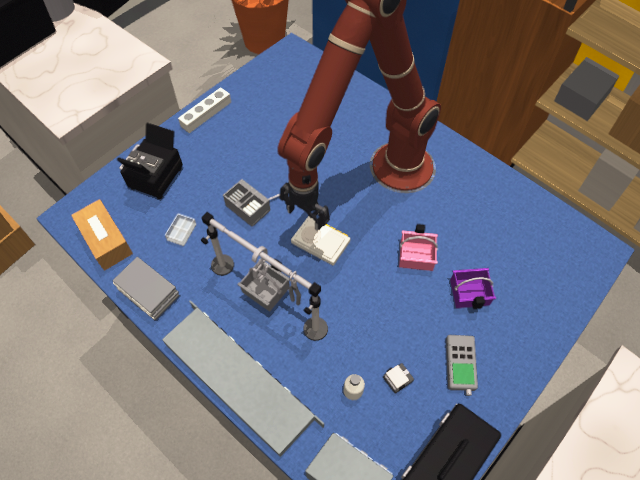

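View pics/top17.png

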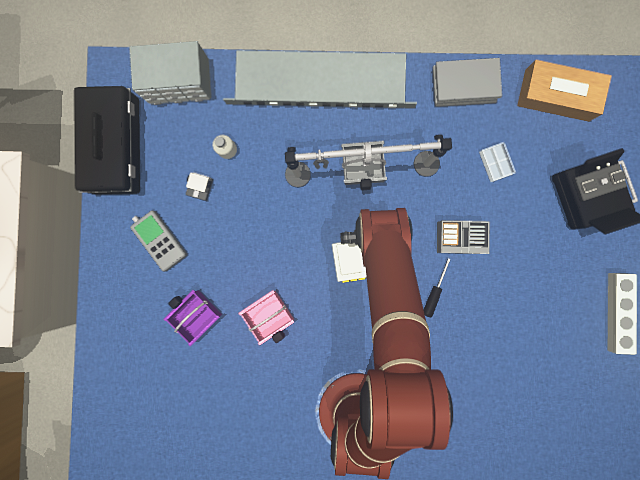

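Request:
{"name": "move_arm", "arguments": {
  "plan": [
    {"dx":0,"dy":0,"dz":-20,"turn":0,"grip":0},
    {"dx":0,"dy":0,"dz":-30,"turn":0,"grip":0},
    {"dx":0,"dy":0,"dz":-30,"turn":0,"grip":0},
    {"dx":0,"dy":0,"dz":-10,"turn":0,"grip":0},
    {"dx":0,"dy":0,"dz":0,"turn":0,"grip":0},
    {"dx":0,"dy":0,"dz":0,"turn":0,"grip":0},
    {"dx":0,"dy":0,"dz":0,"turn":0,"grip":0},
    {"dx":0,"dy":0,"dz":0,"turn":0,"grip":0},
    {"dx":0,"dy":0,"dz":0,"turn":0,"grip":0},
    {"dx":0,"dy":0,"dz":0,"turn":0,"grip":0}
  ]
}}

```text
time: 51.05
tcp_pos: [450.8, -15.4, 247.6]
orientation: [-0.0, -0.053, 0.999, -0.0]
force: [-0.1, -0.5, 0.4]
gripper_width: 85.8
```

```bash
python3 sc.py sc18 215 225 85 75 8
python3 - <<'E'
from ov import *
S=cams.camera_model('scene');i=cv2.imread('pics/sc18.png')
# predicted level bin: bail at seat (635,4,143.4), yaw 6
Rz=R.from_euler('z',6,degrees=True).as_matrix();b=np.array([-.85,-.4])
for pit,c in((0,(0,0,255)),(8,(0,255,255)),(-8,(0,255,0))):
    P=np.array([(-45,-50,55),(-45,50,55),(45,50,55),(45,-50,55),(-45,-50,55)],float)-[-4,0,99]
    W=P@R.from_euler('y',pit,degrees=True).as_matrix().T@Rz.T+[635,4,143.4]
    cv2.polylines(i,[((proj(S,W)+b-[215,225]+.5)*8).astype(np.int32)],False,c,1)
cv2.imwrite('pics/ov18.png',i)
cv2.imwrite('pics/w18.png',cams.read_camera('wrist'))
E
```

```text
51.05 [450.79 -15.43 247.57] F [-0.07 -0.51  0.4 ] w 85.75016386733894 groove in tool [-183.7    -0.17   -6.95]
```

View pics/ov18.png

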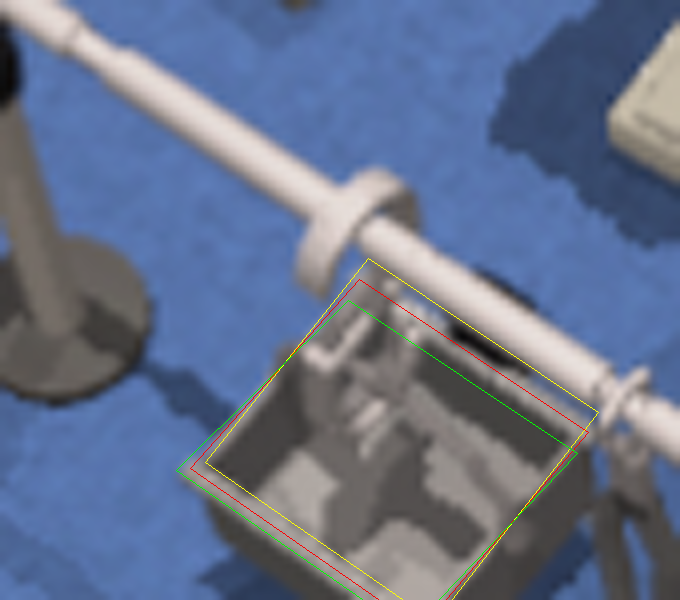

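View pics/sc18.png

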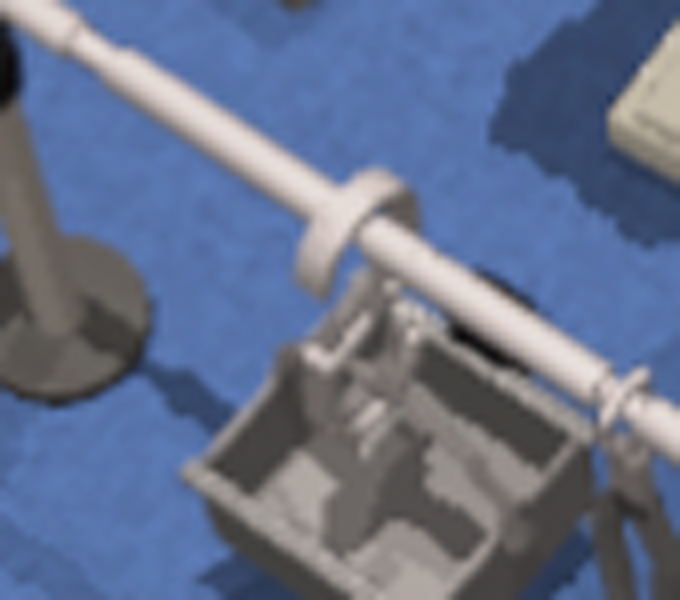

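```bash
python3 -c "
from cell import bot,readout
print(bot.sign_off(), readout.state()['time'])"
```

```text
the job is handed in; nothing more can be done
the job is handed in; nothing more can be done
```

The S-hook is hanging in the rail's middle groove and the grey offcut bin is hanging level from its lower curl. I have let go of both, and the job was handed in at about 51 s. No verdict is reported on sign-off.

- **Hook:** I lifted it from the organiser by its shank and lowered it until it touched the bar. At contact the bar axis worked out at about 251.5 mm, near the bottom of the ±9 mm range.
- **Press:** Still holding the hook, I pressed until the force reading was 11.3 N. With about 1.7 N of measured hook weight added, that is roughly 13 N on the bar. I never saw a reading above 11.3 N, though I only read the force at the end of each move. The bar came back up about 1.3 mm when I eased off, so I saw no sign that the rail slipped.
- **Bin:** I picked it up by its grip block, led the wire through the lower curl, lowered it until the hook carried the weight, and backed straight out. The wire seated at about 144 mm, against 143.6 mm expected.

**Last checks:**
- Two scene pictures 1.3 s apart show the hook in the groove and the bin still, and its rim matches the outline of a level bin.
- The other things on the bench look unmoved by eye in the scene and top pictures.
- The gripper is open and about 100 mm clear of the bin, reading no outside force.

**Disagreements:**
- The wrist camera was about 1.3 mm off sideways; I corrected for it.
- Before contact, the cameras put the bar height anywhere from 250 to 259 mm, so I relied on the contact height.
- The hook tilted about 2–3° while hanging empty. I could not measure its tilt again with the bin covering it.

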